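# Weigh out the carrot rounds

## Task

Weigh out the carrots: first set the empty white tray squarely in the middle of the scale and press the red tare button, then bring the tray up against the right-hand end of the chopping board, drop the carrot tops from the board in the green waste box, and only then push the carrot rounds off that end into the tray with the scraper, without your fingers touching rounds on the board (one that ends up on the worktop may be picked up by hand). Finish with the scraper standing in the middle of its blue mat and the full tray, carried level by its handle, again squarely in the middle of the scale with every round inside. Leave the other things on the worktop where they are.

Things in the scene. Friction and masses are not known exactly. Their poses are not given: they have to be found in the camera images.
- board: fixed wooden chopping board, 174 (x) x 230 (y) x 40 mm high, origin at the centre of its underside. Along both long sides (12 mm in from the edge) a rail stands 12 mm above the top; 150 mm between the rails. The ends at local y = -115 and +115 mm are open; the right-hand one (-y) is to be cleared over. Tops and rounds start within 65 mm of its centre in x and in y.
- tray: loose white open tray, 170 (x) x 120 (y) mm, walls 34 mm high, 5 mm thick, floor 5 mm, origin at the centre of its underside, about 0.4 kg, balanced. A black handle bar lies along local x over its middle: 170 long, 14 wide (y), 75 to 97 mm above the origin, on a post at each short wall; rounds pass under it. Starts near the board's right end, slightly turned. Same either way round.
- scraper: loose scraper block standing upright on the mat, about 0.15 kg, origin at the centre of its underside: grey metal foot 84 (x) x 48 (y) x 16 mm high, its long faces (+y, -y) do the pushing; on it a red grip 60 (x) x 22 (y) mm, from 16 to 58 mm above the origin. Same either way round.
- mat: fixed blue parking mat for the scraper, 100 (x) x 150 (y) x 4 mm thick, origin at the centre of its underside
- scale: fixed kitchen scale: white platform 210 (x) x 160 (y) x 12 mm high, origin at the centre of the platform's underside; a grey console 60 x 60 x 20 mm stands at its front (local x -165 to -105, y -80 to -20 mm) and bears the red tare button. The tray stands with its long side along the platform's long side
- tare_top (a point): centre of the top face of the red tare button (28 mm across) on the scale's console; pressed straight down
- tare (a joint): travel of the tare button: 0 up, 0.006 m fully down; a spring of about 5 N at full travel brings it back
- waste: fixed green open waste box, 110 x 110 mm outside, 60 mm high, walls 4 mm, origin at the centre of its underside
- top1: carrot top (two or three are present): stands upright on the board on its cut face, 0.02 kg; orange base 32 mm across and 20 mm high narrowing upward, with a green stalk 12 mm across from 20 to 48 mm above its origin (centre of the underside)
- top2: carrot top (two or three are present): stands upright on the board on its cut face, 0.02 kg; orange base 32 mm across and 20 mm high narrowing upward, with a green stalk 12 mm across from 20 to 48 mm above its origin (centre of the underside)
- top3: carrot top (two or three are present): stands upright on the board on its cut face, 0.02 kg; orange base 32 mm across and 20 mm high narrowing upward, with a green stalk 12 mm across from 20 to 48 mm above its origin (centre of the underside)
- round1: carrot round (four to six are present): loose orange disc 26 mm across, 14 mm thick, 12 g, lying flat on the board; origin at the centre of one flat face (the underside at the start)
- round2: carrot round (four to six are present): loose orange disc 26 mm across, 14 mm thick, 12 g, lying flat on the board; origin at the centre of one flat face (the underside at the start)
- round3: carrot round (four to six are present): loose orange disc 26 mm across, 14 mm thick, 12 g, lying flat on the board; origin at the centre of one flat face (the underside at the start)
- round4: carrot round (four to six are present): loose orange disc 26 mm across, 14 mm thick, 12 g, lying flat on the board; origin at the centre of one flat face (the underside at the start)
- round5: carrot round (four to six are present): loose orange disc 26 mm across, 14 mm thick, 12 g, lying flat on the board; origin at the centre of one flat face (the underside at the start)
- round6: carrot round (four to six are present): loose orange disc 26 mm across, 14 mm thick, 12 g, lying flat on the board; origin at the centre of one flat face (the underside at the start)
- salt: white salt shaker, 42 mm across, 78 mm high, a bystander to leave alone; origin at the centre of its underside
- pepper: wooden pepper mill, 42 mm across, 90 mm high, a bystander to leave alone; origin at the centre of its underside
- jar: amber glass jar, 76 mm across, 110 mm high, a bystander to leave alone; origin at the centre of its underside
- spiraliser: black hourglass-shaped spiral cutter, 80 mm across, 120 mm high, a bystander to leave alone; origin at the centre of its underside
- onion: brown onion, 76 mm across, 72 mm high, a bystander to leave alone; origin at the centre of its underside
- mug: blue mug, 76 mm across, 90 mm high, a bystander to leave alone; origin at the centre of its underside

How it is judged:
On the way, in this order (a step that is already met when the one before it is completed fails the run):
1. the tare button is pressed with the empty tray on the scale (value of joint tare above 0.004 m and horizontal distance between tray and scale below 0.03 m and z of tray in the frame of scale between 0.008 and 0.018 m and angle between the x axis of tray and the x axis of scale, either way round below 0.2 rad and not ((x of round1 in the frame of tray between -0.082 and 0.082 m and y of round1 in the frame of tray between -0.057 and 0.057 m and z of round1 in the frame of tray between -0.002 and 0.05 m) or (x of round2 in the frame of tray between -0.082 and 0.082 m and y of round2 in the frame of tray between -0.057 and 0.057 m and z of round2 in the frame of tray between -0.002 and 0.05 m) or (x of round3 in the frame of tray between -0.082 and 0.082 m and y of round3 in the frame of tray between -0.057 and 0.057 m and z of round3 in the frame of tray between -0.002 and 0.05 m) or (x of round4 in the frame of tray between -0.082 and 0.082 m and y of round4 in the frame of tray between -0.057 and 0.057 m and z of round4 in the frame of tray between -0.002 and 0.05 m) or (x of round5 in the frame of tray between -0.082 and 0.082 m and y of round5 in the frame of tray between -0.057 and 0.057 m and z of round5 in the frame of tray between -0.002 and 0.05 m) or (x of round6 in the frame of tray between -0.082 and 0.082 m and y of round6 in the frame of tray between -0.057 and 0.057 m and z of round6 in the frame of tray between -0.002 and 0.05 m))), for 0.05 s.
2. the gripped scraper is down on the board, with the tops in the waste box and the tray against the right-hand end (x of top1 in the frame of waste between -0.056 and 0.056 m and y of top1 in the frame of waste between -0.056 and 0.056 m and z of top1 in the frame of waste between -0.005 and 0.11 m and x of top2 in the frame of waste between -0.056 and 0.056 m and y of top2 in the frame of waste between -0.056 and 0.056 m and z of top2 in the frame of waste between -0.005 and 0.11 m and x of top3 in the frame of waste between -0.056 and 0.056 m and y of top3 in the frame of waste between -0.056 and 0.056 m and z of top3 in the frame of waste between -0.005 and 0.11 m and contact force between the fingers and scraper above 3 N and x of scraper in the frame of board between -0.087 and 0.087 m and y of scraper in the frame of board between -0.14 and 0.14 m and z of scraper in the frame of board between 0.035 and 0.056 m and y of tray in the frame of board above -0.197 m and x of tray in the frame of board between -0.03 and 0.03 m and angle between the x axis of tray and the x axis of board, either way round below 0.2 rad), for 0.1 s.
3. all the rounds are in the tray (x of round1 in the frame of tray between -0.082 and 0.082 m and y of round1 in the frame of tray between -0.057 and 0.057 m and z of round1 in the frame of tray between -0.002 and 0.05 m and x of round2 in the frame of tray between -0.082 and 0.082 m and y of round2 in the frame of tray between -0.057 and 0.057 m and z of round2 in the frame of tray between -0.002 and 0.05 m and x of round3 in the frame of tray between -0.082 and 0.082 m and y of round3 in the frame of tray between -0.057 and 0.057 m and z of round3 in the frame of tray between -0.002 and 0.05 m and x of round4 in the frame of tray between -0.082 and 0.082 m and y of round4 in the frame of tray between -0.057 and 0.057 m and z of round4 in the frame of tray between -0.002 and 0.05 m and x of round5 in the frame of tray between -0.082 and 0.082 m and y of round5 in the frame of tray between -0.057 and 0.057 m and z of round5 in the frame of tray between -0.002 and 0.05 m and x of round6 in the frame of tray between -0.082 and 0.082 m and y of round6 in the frame of tray between -0.057 and 0.057 m and z of round6 in the frame of tray between -0.002 and 0.05 m), for 0.3 s.
4. the tray is lifted with all the rounds in it (all of step 3 and height (world z) of tray above 0.025 m), for 0.3 s.
At the end, for the whole second after the job is handed in: Every top lies in the waste box and every round in the tray; the tray stands flat and still on the scale, its centre within 25 mm of the scale platform's and its long side within 0.2 rad of the scale platform's; the scraper stands upright and still on its mat, its centre within 30 mm of the mat's (all of step 3 and x of top1 in the frame of waste between -0.056 and 0.056 m and y of top1 in the frame of waste between -0.056 and 0.056 m and z of top1 in the frame of waste between -0.005 and 0.11 m and x of top2 in the frame of waste between -0.056 and 0.056 m and y of top2 in the frame of waste between -0.056 and 0.056 m and z of top2 in the frame of waste between -0.005 and 0.11 m and x of top3 in the frame of waste between -0.056 and 0.056 m and y of top3 in the frame of waste between -0.056 and 0.056 m and z of top3 in the frame of waste between -0.005 and 0.11 m and horizontal distance between tray and scale below 0.025 m and z of tray in the frame of scale between 0.008 and 0.018 m and angle between the x axis of tray and the x axis of scale, either way round below 0.2 rad and angle between tray's own z axis and vertical below 0.06 rad and linear speed of each of tray, scraper below 0.02 m/s and horizontal distance between scraper and mat below 0.03 m and z of scraper in the frame of mat between 0 and 0.01 m and angle between scraper's own z axis and vertical below 0.1 rad); the robot touches nothing.
It fails at once if the tray is tipped by more than 0.4 rad (angle between tray's own z axis and vertical above 0.4 rad).
It fails at once if a round on the board is touched with the fingers ((contact force between the fingers and round1 above 0.5 N and x of round1 in the frame of board between -0.08 and 0.08 m and y of round1 in the frame of board between -0.115 and 0.115 m and z of round1 in the frame of board between 0.035 and 0.12 m) or (contact force between the fingers and round2 above 0.5 N and x of round2 in the frame of board between -0.08 and 0.08 m and y of round2 in the frame of board between -0.115 and 0.115 m and z of round2 in the frame of board between 0.035 and 0.12 m) or (contact force between the fingers and round3 above 0.5 N and x of round3 in the frame of board between -0.08 and 0.08 m and y of round3 in the frame of board between -0.115 and 0.115 m and z of round3 in the frame of board between 0.035 and 0.12 m) or (contact force between the fingers and round4 above 0.5 N and x of round4 in the frame of board between -0.08 and 0.08 m and y of round4 in the frame of board between -0.115 and 0.115 m and z of round4 in the frame of board between 0.035 and 0.12 m) or (contact force between the fingers and round5 above 0.5 N and x of round5 in the frame of board between -0.08 and 0.08 m and y of round5 in the frame of board between -0.115 and 0.115 m and z of round5 in the frame of board between 0.035 and 0.12 m) or (contact force between the fingers and round6 above 0.5 N and x of round6 in the frame of board between -0.08 and 0.08 m and y of round6 in the frame of board between -0.115 and 0.115 m and z of round6 in the frame of board between 0.035 and 0.12 m)).
It fails at once if a bystander is moved by more than 40 mm (distance of any of salt, pepper, jar, spiraliser, onion, mug from where it was at the start of the episode above 0.04 m).
Of round1, round2, round3, round4, round5, round6 only 4 to 6 are there at a start; the rules pass over those that are not, and their reading is None.
Of top1, top2, top3 only 2 to 3 are there at a start; the rules pass over those that are not, and their reading is None.
At some moment in a run one of tray, scraper may be knocked a few centimetres aside while the robot is not near it.
It also fails if it takes over 210 s, if anything falls off the work surface, if the arm or the gripper's body presses on something with over 40 N, if the wrist force passes 120 N, or if a joint passes its speed limit or range.

## Robot

A 7-joint arm with a two-finger parallel gripper is mounted at the origin on the work surface. World frame = base frame: x ahead of the robot, y to its left, z up, the work surface at z = 0. Lengths are in m, angles in rad, forces in N, time in s.
With the tool pointing down it reaches from about 0.4 to 0.85 m from the base axis. Payload 10.4 kg.
Tool frame: the origin (TCP) lies at the very end of the fingers, on their centre line; the grasp point (between the pads) lies 19 mm behind it (manip.tcp_to_grasp is the distance from the TCP to the grasp point, in m); x points along the fingers, y is the direction in which the jaws open and shut, and the axes are right-handed (so a half turn about x gives the same grasp; the last joint's range is limited). The gripper opens to 85 mm and grips with 20 to 120 N. Pads are 22 mm wide; open, the fingers measure 114 mm over their backs; the gripper's body (76 mm by 85 mm) begins 54 mm behind the grasp point. The pads swing forward as they close: fully open they stand 13 mm farther back than shut.
Start: joints at [-1.188, 0.332, -0.065, 1.46, 0.022, 1.35, -0.088], TCP at [0.247, 0.574, 0.231] pointing down, gripper open.
Joint ranges: [-2.6, 2.6], [-0.5, 2.12], [-1.47, 1.34], [0.16, 2.42], [-1.27, 4.41], [0.06, 2.06], [-2.6, 2.6]. Speed limits (rad/s): [2.22, 2.22, 2.79, 2.79, 3.14, 3.14, 3.14].

## Interface

Orientations are given as a unit quaternion [x, y, z, w].
In Python, from workcell import manip, cams, hand_in gives the robot as it stands.
- The arm moves only by the shell command python3 -m handwheel 'ROWS' [FORCE]. ROWS is text: rows parted by semicolons, each of 7 numbers parted by spaces: the shift along the tool's x, y, z in mm, then the turn, a rotation vector about the tool's x, y, z in rad, then the finger opening in mm, from 0 to 85.4. A call has 1 to 8 rows; each row shifts and turns the commanded pose from where the row before left it, along the tool's axes as they then stand; what a row does not reach is not made up. A row lasts 1/10 s, in which the tool goes at most 50 mm and 8.59 degrees, less where a joint would pass 70% of its speed; a pose out of reach is approached as far as the arm can. A call with a gripper value outside its range is refused whole. The fingers move at their own pace and stop on an object; FORCE is the grip in N (left out, the last holds). Time passes only in rows, so rows that do not move let the fingers close. It gives the time, the measured TCP pose, the force and the opening at its end, in the units of the state.
- manip.get_obs(): the state, without advancing time (a new reading comes with each control period).
- cams.camera(name): name is "scene" or "side" or "wrist"; returns a dict with "color" (420x560x3 uint8, blue, green, red), "depth" (420x560 float32, m along the optical axis (not along the pixel's ray), 0 where there is no reading), "camera_matrix" (3x3 intrinsics, pixels), "distortion" ([k1, k2, p1, p2, k3] as OpenCV has them; the pictures are not rectified), "origin" and "attitude" of the camera in the world; the wrist camera has in their place "T_tool_cam" (4x4, takes a point from camera to tool coordinates, whose origin is the TCP and whose axes are the tool frame's). Camera axes: x right, y down, z forward; pixel columns grow to the right and rows downward; lengths in m; the calibration is good to about 2 mm. A picture is of the moment at which its call begins: read the wrist's pose just before it.
- hand_in(): hands the job in, once; it reports no verdict.
Trained networks look in the newest picture that a camera, given by its name, has taken for a name from the list of things; names that differ only in an ending like _2 or _b are one class to them, and where a whole thing is asked for, a point or a joint stands for the part that bears it (a point fixed in the world has none). Each returns a list of dicts, best first, with "conf" (0 to 1); they miss things now and then, are a little off and sometimes report something else, mostly with a low value. They report only what shows in the picture. A call takes as long as a camera call.
- cams.recognise(camera, thing): "box" ([left, top, width, height] in pixels, round what is visible of it).
- cams.outline_of(camera, thing): "region" (420x560 bool, what is visible of it) and "box" ([left, top, width, height] in pixels, round what is visible of it).
The state is a dict: "clock": time; "joint_pos": joint angles; "joint_velocities": joint speeds; "tau": joint torques, N m; "position": TCP position; "ee_rot": TCP orientation; "ft_force": force on the tool from outside, world axes, zero at the start; "torque": the same for the moment, N m; "grip_width": opening from 0.0 (shut) to 1.0 (fully open).
Only numpy, scipy, OpenCV 4.12 (cv2) and the standard library are available. Lean on these libraries where they do the work, as an engineer would, in place of code of your own. Each camera call takes 0.05 s, during which the arm holds its last target.

## Working session

There is one attempt and no reset: what is moved stays moved. The work goes in short steps, Python scripts to look and compute and a shell command to move; the robot and the scene stay as the last step left them, time stands still between calls to the robot, and variables do not carry over. Pictures are saved under pics/ and viewed, and the job is handed in when it is done.

```bash
ls; mkdir -p pics; cat > h.py <<'E'
import numpy as np, cv2
from scipy.spatial.transform import Rotation as R
from workcell import manip, cams
def shot(n,fn=None):
    o=manip.get_obs(); d=cams.camera(n)
    if n=='wrist':
        T=np.eye(4);T[:3,:3]=R.from_quat(o['ee_rot']).as_matrix();T[:3,3]=o['position']
        T=T@np.array(d['T_tool_cam'])
    else:
        T=np.eye(4);a=np.array(d['attitude'])
        T[:3,:3]=a if a.shape==(3,3) else R.from_quat(a).as_matrix();T[:3,3]=d['origin']
    d['T']=T
    if fn: cv2.imwrite('pics/'+fn,d['color'])
    return d
def cloud(d):
    z=d['depth'];h,w=z.shape
    u,v=np.meshgrid(np.arange(w),np.arange(h))
    p=cv2.undistortPoints(np.stack([u,v],-1).reshape(-1,1,2).astype(np.float64),np.array(d['camera_matrix']),np.array(d['distortion'])).reshape(h,w,2)
    P=np.concatenate([p*z[...,None],z[...,None]],-1)
    return P@d['T'][:3,:3].T+d['T'][:3,3]
def ray(d,u,v,zw):
    "pixel -> world point on plane z=zw"
    p=cv2.undistortPoints(np.array([[[u,v]]],float),np.array(d['camera_matrix']),np.array(d['distortion']))[0,0]
    r=d['T'][:3,:3]@np.array([p[0],p[1],1]);o=d['T'][:3,3]
    return o+r*(zw-o[2])/r[2]
E
python3 - <<'E'
from h import *
np.set_printoptions(precision=3,suppress=True)
o=manip.get_obs();print(o);print(manip.tcp_to_grasp)
for n in ['scene','side','wrist']:
    d=shot(n,n+'0.png');print(n,d['T'],np.array(d['camera_matrix']),d['depth'].min(),d['depth'].max())
E
```

```text
pics
{'clock': 0.0, 'joint_pos': array([-1.188,  0.333, -0.065,  1.461,  0.022,  1.35 , -0.089]), 'joint_velocities': array([-0.001, -0.001, -0.001, -0.001,  0.   , -0.002,  0.001]), 'tau': array([ -0.   , -62.544,   0.049, -39.162,   0.016,   0.01 ,  -0.   ]), 'position': array([0.247, 0.574, 0.231]), 'ee_rot': array([ 0.142,  0.693, -0.143,  0.693]), 'ft_force': array([ 0.483,  0.009, -0.509]), 'torque': array([0.014, 0.025, 0.029]), 'grip_width': 0.9992406377356434}
0.0187
scene [[-0.607  0.581 -0.542  1.198]
 [ 0.794  0.429 -0.43   0.455]
 [-0.017 -0.691 -0.722  0.922]
 [ 0.     0.     0.     1.   ]] [[431.277   0.    274.229]
 [  0.    431.277 203.318]
 [  0.      0.      1.   ]] 0.0 3.9406395
side [[-0.965 -0.146  0.216  0.298]
 [-0.261  0.562 -0.785  0.944]
 [-0.007 -0.814 -0.581  0.815]
 [ 0.     0.     0.     1.   ]] [[426.704   0.    280.314]
 [  0.    426.704 209.009]
 [  0.      0.      1.   ]] 0.0 3.729718
wrist [[ 0.394  0.887  0.243  0.186]
 [ 0.919 -0.379 -0.106  0.6  ]
 [-0.002  0.265 -0.964  0.373]
 [ 0.     0.     0.     1.   ]] [[313.547   0.    281.486]
 [  0.    313.547 212.128]
 [  0.      0.      1.   ]] 0.0 0.48184118
```

View pics/scene0.png

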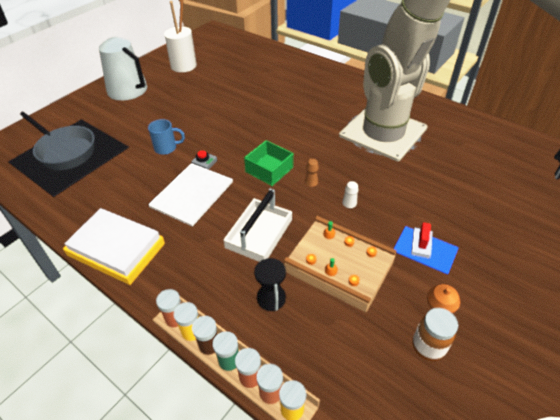

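View pics/side0.png

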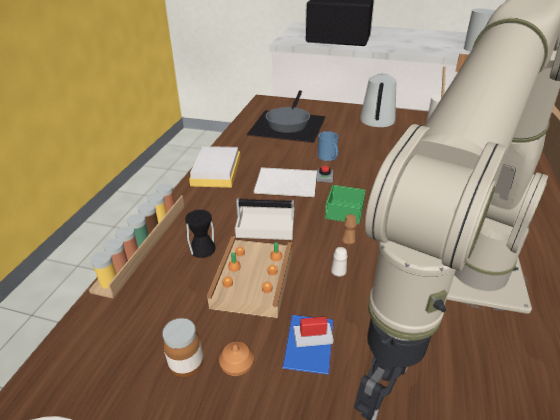

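View pics/wrist0.png

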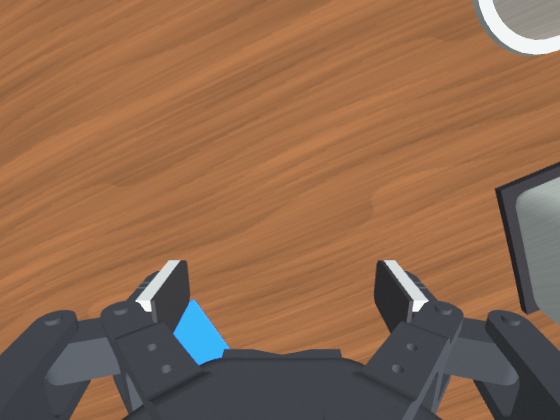

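The scene picture shows the scale (191,192), waste box (269,161), tray (258,228), board (342,262) with 2 tops and about 4 rounds, and the scraper on its mat (425,243). The side picture agrees. Next I'll measure from the depth.

```bash
cat > ortho.py <<'E'
from h import *
import sys
def ortho(ds,x0=0.1,x1=0.9,y0=-0.65,y1=0.55,res=0.002):
    # image: rows = x decreasing downward, cols = y decreasing rightwards
    H=int((x1-x0)/res);W=int((y1-y0)/res)
    zb=np.full((H,W),-1.);im=np.zeros((H,W,3),np.uint8)
    for d in ds:
        P=cloud(d);m=(d['depth']>0)
        p=P[m];c=d['color'][m]
        ok=(p[:,0]>x0)&(p[:,0]<x1)&(p[:,1]>y0)&(p[:,1]<y1)&(p[:,2]<0.2)&(p[:,2]>-0.02)
        p=p[ok];c=c[ok]
        r=((x1-p[:,0])/res).astype(int).clip(0,H-1);q=((y1-p[:,1])/res).astype(int).clip(0,W-1)
        o=np.argsort(p[:,2])
        for a,b,z,cc in zip(r[o],q[o],p[o,2],c[o]):
            if z>=zb[a,b]: zb[a,b]=z;im[a,b]=cc
    return im,zb
E
python3 - <<'E'
from ortho import *
a=shot('scene');b=shot('side')
import pickle;pickle.dump([dict(a),dict(b)],open('d0.pkl','wb'))
im,zb=ortho([a,b]);print(im.shape)
im=cv2.resize(im,(800,533));cv2.imwrite('pics/o0.png',im)
names="board tray scraper mat scale tare_top waste top1 round1 salt pepper jar spiraliser onion mug".split()
np.set_printoptions(precision=3,suppress=True)
for c,d in (('scene',a),('side',b)):
    P=cloud(d)
    for n in names:
        for r in cams.outline_of(c,n):
            m=r['region']&(d['depth']>0)
            if m.sum()<5 or r['conf']<.3: continue
            p=P[m];print(c,n,round(r['conf'],2),r['box'],m.sum(),np.percentile(p,2,axis=0),np.percentile(p,98,axis=0),np.median(p,axis=0))
E
```

```text
(400, 600, 3)
scene board 0.94 [283.4, 215.8, 109.6, 98.6] 5473 [0.501 0.07  0.004] [0.681 0.294 0.052] [0.599 0.192 0.039]
scene board 0.65 [408.1, 221.7, 23.3, 38.3] 595 [0.358 0.29  0.003] [0.439 0.352 0.062] [0.413 0.322 0.021]
scene board 0.38 [426.9, 282.2, 31.6, 30.6] 672 [0.518 0.403 0.027] [0.573 0.467 0.069] [0.552 0.433 0.051]
scene tray 0.87 [221.5, 189.4, 73.4, 74.3] 2750 [ 0.535 -0.125 -0.001] [0.713 0.011 0.097] [ 0.626 -0.053  0.012]
scene scraper 0.7 [410.9, 222.1, 20.3, 37.3] 542 [0.369 0.293 0.005] [0.438 0.352 0.062] [0.415 0.323 0.021]
scene mat 0.82 [392.7, 228.1, 63.2, 48.0] 1163 [ 0.351  0.264 -0.001] [0.451 0.409 0.007] [0.41  0.36  0.003]
scene mat 0.54 [198.1, 149.6, 11.0, 8.3] 54 [ 0.485 -0.406  0.031] [ 0.511 -0.38   0.043] [ 0.499 -0.39   0.04 ]
scene scale 0.89 [150.5, 149.9, 81.1, 73.1] 3061 [ 0.488 -0.403  0.002] [ 0.728 -0.236  0.032] [ 0.622 -0.323  0.011]
scene scale 0.66 [324.0, 255.0, 13.3, 20.3] 176 [0.624 0.167 0.038] [0.651 0.197 0.087] [0.641 0.184 0.055]
scene tare_top 0.57 [198.4, 151.6, 7.8, 4.3] 43 [ 0.488 -0.404  0.032] [ 0.51  -0.38   0
[... 2855 characters left out ...]
.388 0.103 0.077] [0.37  0.096 0.044]
side pepper 0.55 [338.9, 216.2, 18.5, 26.2] 339 [ 0.347 -0.086 -0.001] [ 0.386 -0.038  0.087] [ 0.364 -0.046  0.041]
side jar 0.6 [162.7, 315.8, 38.9, 60.5] 1810 [0.614 0.432 0.007] [0.678 0.496 0.111] [0.639 0.478 0.084]
side spiraliser 0.92 [187.0, 212.0, 31.2, 46.2] 1103 [0.733 0.063 0.001] [0.798 0.132 0.122] [0.759 0.114 0.067]
side onion 0.58 [218.4, 340.3, 35.6, 37.5] 939 [0.504 0.415 0.021] [0.569 0.473 0.068] [0.533 0.451 0.05 ]
side onion 0.45 [331.0, 246.0, 15.5, 29.9] 373 [0.354 0.071 0.002] [0.389 0.103 0.077] [0.37  0.096 0.043]
side mug 0.67 [316.8, 133.0, 21.0, 28.1] 487 [ 0.474 -0.593  0.004] [ 0.55  -0.5    0.087] [ 0.514 -0.525  0.057]
```

View pics/o0.png

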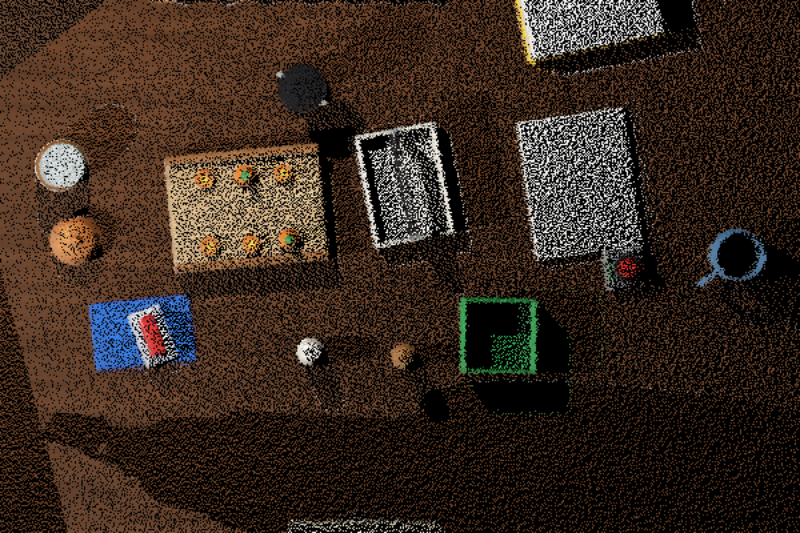

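```bash
cat > fit.py <<'E'
from h import *
def pts(ds,box,zr):
    out=[]
    for d in ds:
        P=cloud(d);m=d['depth']>0;p=P[m]
        k=(p[:,0]>box[0])&(p[:,0]<box[1])&(p[:,1]>box[2])&(p[:,1]<box[3])&(p[:,2]>zr[0])&(p[:,2]<zr[1])
        out.append(p[k])
    return np.concatenate(out)
def rect(p):
    # robust: for angle, percentile extents minimal
    best=None
    for a in np.arange(-45,45,0.5):
        t=np.radians(a);c,s=np.cos(t),np.sin(t)
        u=p[:,0]*c+p[:,1]*s;v=-p[:,0]*s+p[:,1]*c
        e=[np.percentile(u,.7),np.percentile(u,99.3),np.percentile(v,.7),np.percentile(v,99.3)]
        A=(e[1]-e[0])*(e[3]-e[2])
        if best is None or A<best[0]:
            um,vm=(e[0]+e[1])/2,(e[2]+e[3])/2
            best=(A,a,np.array([um*c-vm*s,um*s+vm*c]),(e[1]-e[0],e[3]-e[2]))
    return best[1:]+(len(p),)
E
python3 - <<'E'
from fit import *
import pickle
ds=pickle.load(open('d0.pkl','rb'))
np.set_printoptions(precision=4,suppress=True)
for n,b,z in [('scale',(.51,.76,-.45,-.2),(.008,.016)),('console',(.46,.53,-.45,-.33),(.014,.024)),('btn',(.46,.53,-.45,-.33),(.027,.05)),
 ('traywall',(.5,.75,-.16,.05),(.028,.040)),('handle',(.5,.75,-.16,.05),(.085,.105)),
 ('boardrail',(.45,.73,.05,.32),(.048,.056)),('board',(.45,.73,.05,.32),(.01,.056)),('waste',(.3,.5,-.3,-.1),(.05,.066)),('mat',(.3,.5,.23,.45),(.0025,.008)),
 ('grip',(.3,.5,.23,.45),(.05,.065)),('foot',(.3,.5,.23,.45),(.012,.022)),('salt',(.3,.45,.05,.13),(.01,.1)),('pepper',(.3,.45,-.1,0),(.01,.1))]:
    for q,dd in (('both',ds),('sc',ds[:1]),('si',ds[1:])):
        print(n,q,*rect(pts(dd,b,z)))
p=pts(ds,(.5,.69,.07,.3),(.0445,.1));
# cluster
import scipy.cluster.hierarchy as H
t=H.fcluster(H.linkage(p,'single'),.006,'distance')
for i in set(t):
    q=p[t==i]
    if len(q)>30: print(len(q),q.min(0),q.max(0),q[q[:,2]>q[:,2].max()-.008].mean(0))
E
```

```text
scale both 7.5 [ 0.6214 -0.3185] (np.float64(0.21178082006433746), np.float64(0.1600945950324908)) 3505
scale sc 7.5 [ 0.622 -0.32 ] (np.float64(0.21142139361941759), np.float64(0.1584397615908108)) 2382
scale si 7.5 [ 0.6196 -0.3161] (np.float64(0.21387948945704133), np.float64(0.16001983170759787)) 1123
console both 6.5 [ 0.4968 -0.3846] (np.float64(0.06014810550502281), np.float64(0.06011332942782971)) 235
console sc 5.0 [ 0.4969 -0.3862] (np.float64(0.060454096879561714), np.float64(0.05719282393885233)) 144
console si 11.0 [ 0.4944 -0.3821] (np.float64(0.05893167910552066), np.float64(0.057948008014834795)) 91
btn both 30.0 [ 0.4982 -0.3916] (np.float64(0.04131129170926809), np.float64(0.040839640232757546)) 173
btn sc 30.0 [ 0.5005 -0.3914] (np.float64(0.03786125892243844), np.float64(0.03995888724691343)) 106
btn si 9.5 [ 0.4963 -0.3862] (np.float64(0.036287284768593664), np.float64(0.0341939899237394)) 67
traywall both 10.5 [ 0.6222 -0.0566] (np.float64(0.171414423903392), np.float64(0.12356393346133651)) 623
traywall sc 11.0 [ 0.6226 -0.0581] (np.float64(0.17213125648973304)
[... 2797 characters left out ...]
239003)) 261
pepper si 9.0 [ 0.364  -0.0518] (np.float64(0.034759040729508084), np.float64(0.02602090715663445)) 289
255 [0.5253 0.1036 0.0447] [0.5559 0.1314 0.0902] [0.5404 0.1159 0.0861]
172 [0.5161 0.2213 0.045 ] [0.5445 0.2489 0.0569] [0.5306 0.2355 0.053 ]
153 [0.5213 0.1567 0.0445] [0.5467 0.1861 0.0568] [0.5342 0.174  0.0527]
529 [0.5    0.0703 0.0447] [0.5239 0.2852 0.0554] [0.5082 0.1661 0.051 ]
161 [0.6265 0.1099 0.0447] [0.6533 0.1382 0.0571] [0.6398 0.1258 0.053 ]
185 [0.6174 0.2291 0.0446] [0.6453 0.2574 0.0574] [0.6316 0.2428 0.0529]
810 [0.6515 0.0728 0.0446] [0.6844 0.2997 0.0563] [0.6671 0.1946 0.0512]
285 [0.6205 0.1664 0.0448] [0.6508 0.2001 0.0904] [0.6356 0.1826 0.0867]
```

```bash
cat > go.py <<'E'
from h import *
import sys
def go(x,y,z,yaw_deg):
    """offset in current tool axes + rot about tool x; yaw = direction of tool y axis vs world +y (mod 180)"""
    o=manip.get_obs();M=R.from_quat(o['ee_rot']).as_matrix();p=np.array(o['position'])
    cy=np.degrees(np.arctan2(-M[0,1],M[1,1]))
    dw=(yaw_deg-cy+90)%180-90
    # tool x points down: +world yaw = -rot about tool x
    Mt=R.from_rotvec([0,0,np.radians(dw)]).as_matrix()@M
    # ideal vertical tool
    t=np.radians(cy+dw);yv=np.array([-np.sin(t),np.cos(t),0]);xv=np.array([0,0,-1.]);zv=np.cross(xv,yv)
    Mi=np.stack([xv,yv,zv],1)
    d=np.array([x,y,z])-p
    rv=R.from_matrix(M.T@Mi).as_rotvec()
    print('t%.1f pos'%o['clock'],p.round(4),'yaw %.1f'%cy,'grip %.3f'%o['grip_width'],'F',np.round(o['ft_force'],1),'q',np.round(o['joint_pos'],2))
    print(' rotvec',rv.round(3),' shift cur axes mm',(M.T@d*1000).round(1),' shift AFTER rot mm',(Mi.T@d*1000).round(1),' dist %.0f'%(1000*np.linalg.norm(d)))
if __name__=='__main__': go(*map(float,sys.argv[1:5]))
E
python3 go.py 0.622 -0.0565 0.2 11
python3 - <<'E'
from fit import *
import pickle
ds=pickle.load(open('d0.pkl','rb'))
for n,b,z in [('mat',(.3,.46,.23,.45),(.0025,.006)),
 ('grip',(.3,.46,.23,.45),(.035,.065)),('foot',(.3,.46,.23,.45),(.012,.022))]:
    for q,dd in (('both',ds),('sc',ds[:1]),('si',ds[1:])):
        print(n,q,*rect(pts(dd,b,z)))
p=pts(ds,(.46,.53,-.43,-.35),(.034,.05));print(p.mean(0),p.min(0),p.max(0),np.percentile(p[:,2],[50,90]))
E
```

```text
t1.8 pos [0.2467 0.5743 0.2313] yaw -23.3 grip 1.002 F [0.2 1.  0.1] q [-1.19  0.33 -0.06  1.46  0.02  1.35 -0.09]
 rotvec [-0.598  0.    -0.   ]  shift cur axes mm [  31.3 -431.3  593.8]  shift AFTER rot mm [  31.3 -690.8  248. ]  dist 735
mat both 10.0 [0.38481006 0.34588771] (np.float64(0.1387874530521392), np.float64(0.18672076263792414)) 1676
mat sc 19.5 [0.39551422 0.35476741] (np.float64(0.12657034772420517), np.float64(0.19577323622575088)) 730
mat si 4.5 [0.38348598 0.3323773 ] (np.float64(0.13974501903830733), np.float64(0.1853042699426074)) 946
grip both 20.5 [0.39632109 0.32147275] (np.float64(0.06080167609632653), np.float64(0.023919535470355413)) 619
grip sc 20.5 [0.39739783 0.32092003] (np.float64(0.06067334936853325), np.float64(0.0224481729426714)) 221
grip si 20.5 [0.39510331 0.32194518] (np.float64(0.05921377373382919), np.float64(0.022582860759837897)) 398
foot both 21.0 [0.39524648 0.32099023] (np.float64(0.08375456806781367), np.float64(0.04987762960313907)) 654
foot sc 21.0 [0.39663994 0.32056702] (np.float64(0.08141468108107497), np.float64(0.048523830888049346)) 267
foot si 19.0 [0.39458284 0.3225429 ] (np.float64(0.08434081140499505), np.float64(0.04732663411932467)) 387
[ 0.49797811 -0.39052021  0.03927448] [ 0.48502329 -0.40823514  0.03415296] [ 0.51211054 -0.37262259  0.04320548] [0.03949477 0.04196612]
```

```bash
python3 -m handwheel '0 0 0 -0.149 0 0 85;0 0 0 -0.149 0 0 85;0 0 0 -0.149 0 0 85;0 0 0 -0.149 0 0 85' 60; python3 go.py 0.622 -0.0565 0.2 11
```

```text
clock: 2.15
position: [0.2467, 0.5743, 0.2314]
ee_rot: [-0.069, 0.704, 0.069, 0.704]
ft_force: [0.4, -0.1, -0.7]
grip_width: 0.995
t2.1 pos [0.2467 0.5743 0.2314] yaw 11.3 grip 0.995 F [ 0.4 -0.1 -0.7] q [-1.13  0.34 -0.15  1.46  0.05  1.35  0.49]
 rotvec [ 0.004  0.    -0.   ]  shift cur axes mm [  31.3 -691.9  245. ]  shift AFTER rot mm [  31.4 -690.8  248.1]  dist 735
```

```bash
python3 -m handwheel '0 -43 15 0 0 0 85;0 -43 15 0 0 0 85;0 -43 15 0 0 0 85;0 -43 15 0 0 0 85;0 -43 15 0 0 0 85;0 -43 15 0 0 0 85;0 -43 15 0 0 0 85;0 -43 15 0 0 0 85'; python3 -m handwheel '0 -43 15 0 0 0 85;0 -43 15 0 0 0 85;0 -43 15 0 0 0 85;0 -43 15 0 0 0 85;0 -43 15 0 0 0 85;0 -43 15 0 0 0 85;0 -43 15 0 0 0 85;0 0 0 0 0 0 85';python3 go.py 0.622 -0.0565 0.2 11
```

```text
clock: 2.95
position: [0.4303, 0.2574, 0.2316]
ee_rot: [-0.067, 0.704, 0.067, 0.704]
ft_force: [0.5, 0.3, -0.3]
grip_width: 0.995
clock: 3.75
position: [0.591, -0.0237, 0.2312]
ee_rot: [-0.065, 0.704, 0.063, 0.704]
ft_force: [0.7, -0.2, 0.4]
grip_width: 0.994
t3.8 pos [ 0.591  -0.0237  0.2312] yaw 10.4 grip 0.994 F [ 0.7 -0.2  0.4] q [-0.34  0.26  0.37  1.57 -0.09  1.32  1.79]
 rotvec [-0.01   0.     0.003]  shift cur axes mm [ 31.3 -37.7  24.6]  shift AFTER rot mm [ 31.2 -38.1  24.2]  dist 55
```

```bash
python3 -m handwheel '0 -38 24 -0.01 0 0 85;0 0 0 0 0 0 85'; python3 go.py 0.622 -0.0565 0.067 11; python3 - <<'E'
from fit import *
d=shot('wrist','w1.png')
for n,b,z in [('wall',(.5,.75,-.16,.05),(.028,.040)),('handle',(.5,.75,-.16,.05),(.085,.105))]:
    print(n,*rect(pts([d],b,z)))
E
```

```text
clock: 3.95
position: [0.6216, -0.0538, 0.2303]
ee_rot: [-0.07, 0.704, 0.068, 0.703]
ft_force: [-0.7, 0.0, -0.3]
grip_width: 1.0
t4.0 pos [ 0.6216 -0.0538  0.2303] yaw 11.2 grip 1.000 F [-0.7  0.  -0.3] q [-0.29  0.34  0.38  1.49 -0.13  1.34  1.87]
 rotvec [ 0.004 -0.001  0.002]  shift cur axes mm [163.4  -2.4   0. ]  shift AFTER rot mm [163.3  -2.8  -0.2]  dist 163
wall 11.0 [ 0.62214472 -0.06099693] (np.float64(0.17041960622264074), np.float64(0.12018402906592353)) 2541
handle 11.0 [ 0.62124501 -0.0610737 ] (np.float64(0.16702034861688275), np.float64(0.013841598087157791)) 2815
```

View pics/w1.png

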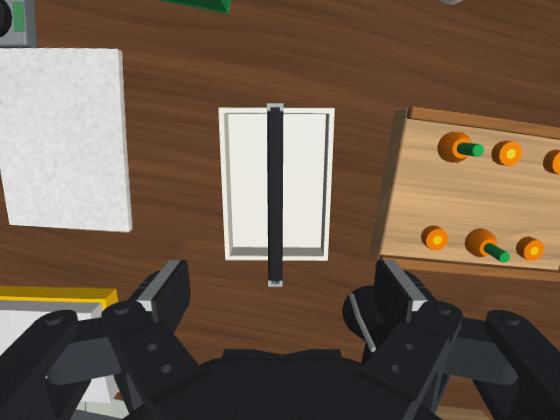

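The wrist view shows the handle vertical at column ~276, centred between the fingers. Next I'll descend and grip it.

```bash
python3 -m handwheel '33 -4 0 0.004 0 0 85;33 0 0 0 0 0 85;33 0 0 0 0 0 85;33 0 0 0 0 0 85;31 0 0 0 0 0 85;0 0 0 0 0 0 85'; python3 -m handwheel '0 0 0 0 0 0 0;0 0 0 0 0 0 0;0 0 0 0 0 0 0;0 0 0 0 0 0 0;0 0 0 0 0 0 0;0 0 0 0 0 0 0;0 0 0 0 0 0 0;0 0 0 0 0 0 0' 60; python3 go.py 0.6212 -0.3182 0.2 7.5
```

```text
clock: 4.6
position: [0.6181, -0.0517, 0.0644]
ee_rot: [-0.069, 0.706, 0.07, 0.701]
ft_force: [-0.6, 0.2, -0.2]
grip_width: 1.001
clock: 5.4
position: [0.622, -0.0541, 0.0696]
ee_rot: [-0.069, 0.703, 0.069, 0.704]
ft_force: [-0.7, -2.8, 6.6]
grip_width: 0.152
t5.4 pos [ 0.622  -0.0541  0.0696] yaw 11.2 grip 0.152 F [-0.7 -2.8  6.6] q [-0.26  0.48  0.35  1.66 -0.18  1.04  1.91]
 rotvec [0.065 0.002 0.001]  shift cur axes mm [-130.3 -259.1  -51.8]  shift AFTER rot mm [-130.4 -261.8  -35.2]  dist 295
```

```bash
python3 -m handwheel '-10 0 0 0 0 0 0;-20 0 0 0 0 0 0;-20 0 0 0 0 0 0;-20 0 0 0 0 0 0;0 0 0 0 0 0 0';  python3 go.py 0.6212 -0.3182 0.2 7.5; python3 - <<'E'
from fit import *
ds=[shot('scene','s1.png'),shot('side')]
for d in ds+[shot('wrist','w2.png')]:
    for n,b,z in [('handle',(.5,.75,-.16,.05),(.14,.175)),('wall',(.5,.75,-.16,.05),(.09,.117))]: 
        p=pts([d],b,z);print(n,*rect(p),p[:,2].mean(),p[:,2].max())
E
```

```text
clock: 5.9
position: [0.6224, -0.0531, 0.1411]
ee_rot: [-0.069, 0.702, 0.069, 0.705]
ft_force: [1.2, -0.8, -3.6]
grip_width: 0.153
t5.9 pos [ 0.6224 -0.0531  0.1411] yaw 11.2 grip 0.153 F [ 1.2 -0.8 -3.6] q [-0.28  0.4   0.37  1.6  -0.15  1.17  1.89]
 rotvec [0.065 0.004 0.   ]  shift cur axes mm [ -59.1 -259.8  -52.7]  shift AFTER rot mm [ -58.9 -262.6  -35.8]  dist 272
handle 2.5 [ 0.62906581 -0.0498192 ] (np.float64(0.15392491083024995), np.float64(0.038825531832212164)) 378 0.1615119754812764 0.17493364475407258
wall 11.5 [ 0.62159167 -0.05103574] (np.float64(0.17188615046094602), np.float64(0.12080507802156808)) 695 0.10013008707934992 0.1164134668325919
handle 12.5 [ 0.61936781 -0.04288039] (np.float64(0.16825312670613735), np.float64(0.028820014123656257)) 490 0.15680365821711909 0.1718100328637352
wall 11.0 [ 0.62054715 -0.0486775 ] (np.float64(0.16937261154007266), np.float64(0.12372997386997667)) 514 0.0976862509833308 0.11687940124323148
handle 19.5 [ 0.59392908 -0.0620603 ] (np.float64(0.11258224008080608), np.float64(0.036477516844354796)) 12185 0.16427132270498004 0.17499733275211923
wall 11.5 [ 0.61735941 -0.05404688] (np.float64(0.16486942559249196), np.float64(0.11961831789400296)) 7467 0.10001469440751928 0.10460336555623215
```

View pics/s1.png

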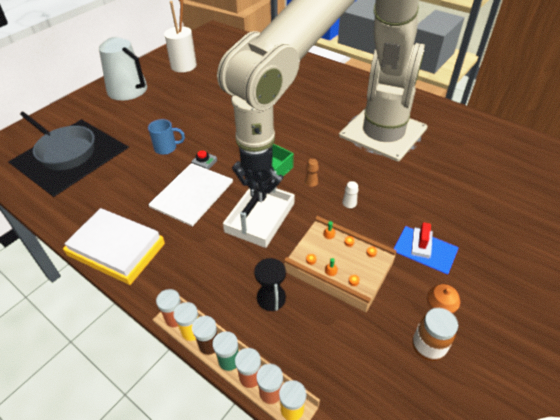

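```bash
python3 -m handwheel '0 -15 -2 0.033 0 0 0;0 -26 -4 0.032 0 0 0;0 -32 -4 0 0 0 0;0 -34 -5 0 0 0 0;0 -34 -5 0 0 0 0;0 -34 -5 0 0 0 0;0 -34 -5 0 0 0 0;0 -30 -4 0 0 0 0'; python3 -m handwheel '0 -16 -2 0 0 0 0;0 -8 -1 0 0 0 0;0 0 0 0 0 0 0;0 0 0 0 0 0 0'; python3 go.py 0.622 -0.3205 0.085 7.5; python3 - <<'E'
from fit import *
for d in [shot('scene','s2.png'),shot('side')]:
    for n,b,z in [('wall',(.5,.75,-.43,-.22),(.095,.117))]: 
        p=pts([d],b,z);print(n,*rect(p),p[:,2].mean(),p[:,2].max())
E
```

```text
clock: 6.85
position: [0.6191, -0.2974, 0.1368]
ee_rot: [-0.045, 0.706, 0.045, 0.705]
ft_force: [0.2, -0.3, -4.6]
grip_width: 0.154
clock: 7.25
position: [0.6212, -0.317, 0.1379]
ee_rot: [-0.046, 0.706, 0.047, 0.706]
ft_force: [-0.1, 0.1, -4.2]
grip_width: 0.152
t7.2 pos [ 0.6212 -0.317   0.1379] yaw 7.6 grip 0.152 F [-0.1  0.1 -4.2] q [ 0.11  0.58  0.44  1.38 -0.25  1.24  2.27]
 rotvec [ 0.002 -0.    -0.001]  shift cur axes mm [52.9 -3.6  0.3]  shift AFTER rot mm [52.9 -3.6  0.3]  dist 53
wall 7.0 [ 0.61989662 -0.31443429] (np.float64(0.17257586441907852), np.float64(0.12218356647316936)) 361 0.1005808714940347 0.11687098356474657
wall 8.0 [ 0.62094156 -0.31251882] (np.float64(0.17024145268124363), np.float64(0.12710204934578723)) 243 0.09984903346303872 0.11670439321371617
```

View pics/s2.png

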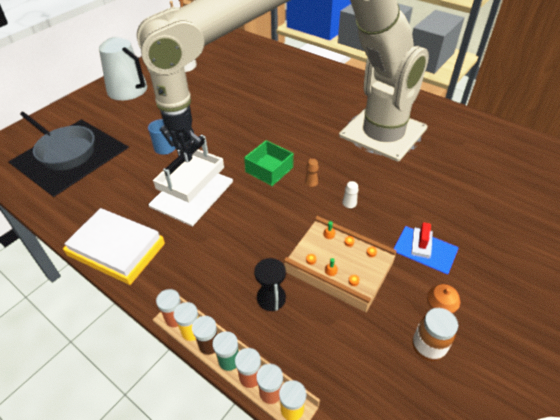

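```bash
python3 -m handwheel '12 -3 0 0 0 0 0;15 -1 0 0 0 0 0;12 0 0 0 0 0 0;6 0 0 0 0 0 0;3 0 0 0 0 0 0;0 0 0 0 0 0 0'; python3 go.py 0.622 -0.3205 0.082 7.5
```

```text
clock: 7.95
position: [0.6211, -0.3227, 0.0898]
ee_rot: [-0.046, 0.706, 0.046, 0.705]
ft_force: [-1.0, 0.3, -4.4]
grip_width: 0.153
t8.0 pos [ 0.6211 -0.3227  0.0898] yaw 7.5 grip 0.153 F [-1.   0.3 -4.4] q [ 0.12  0.62  0.43  1.41 -0.27  1.16  2.29]
 rotvec [ 0.    -0.001 -0.   ]  shift cur axes mm [7.8 2.  1.2]  shift AFTER rot mm [7.8 2.  1.2]  dist 8
```

```bash
python3 -m handwheel '3 1 0 0 0 0 0;2 0 0 0 0 0 0;2 0 0 0 0 0 0;0 0 0 0 0 0 0'; python3 go.py 0.622 -0.3205 0.082 7.5
```

```text
clock: 8.35
position: [0.621, -0.3217, 0.083]
ee_rot: [-0.046, 0.706, 0.046, 0.706]
ft_force: [-0.7, -0.2, -4.7]
grip_width: 0.152
t8.3 pos [ 0.621  -0.3217  0.083 ] yaw 7.5 grip 0.152 F [-0.7 -0.2 -4.7] q [ 0.12  0.63  0.43  1.42 -0.27  1.15  2.29]
 rotvec [ 0. -0. -0.]  shift cur axes mm [1.  1.  1.2]  shift AFTER rot mm [1.  1.  1.2]  dist 2
```

```bash
python3 -m handwheel '2 0 0 0 0 0 0;2 0 0 0 0 0 0;0 0 0 0 0 0 0'; python3 -m handwheel '2 0 0 0 0 0 0;0 0 0 0 0 0 0'
```

```text
clock: 8.65
position: [0.6213, -0.3219, 0.0816]
ee_rot: [-0.046, 0.705, 0.046, 0.706]
ft_force: [-7.7, 5.0, 12.6]
grip_width: 0.152
clock: 8.85
position: [0.6214, -0.3219, 0.0816]
ee_rot: [-0.046, 0.705, 0.047, 0.706]
ft_force: [-15.4, 8.7, 26.3]
grip_width: 0.154
```

```bash
python3 -m handwheel '-3 0 0 0 0 0 0;0 0 0 0 0 0 30;0 0 0 0 0 0 40;0 0 0 0 0 0 40;0 0 0 0 0 0 40'; python3 -m handwheel '-30 0 0 0 0 0 40;-45 0 0 0 0 0 40;-45 0 0 0 0 0 40;0 0 0 0 0 0 40'; python3 go.py 0.498 -0.390 0.15 7.5;python3 - <<'E'
from fit import *
a=shot('scene','s3.png');b=shot('side')
for d in [a,b]:
    for n,bb,z in [('wall',(.5,.75,-.43,-.22),(.038,.053)),('handle',(.5,.75,-.43,-.22),(.1,.115))]: 
        p=pts([d],bb,z);print(n,*rect(p),p[:,2].mean(),p[:,2].max())
d=shot('wrist','w3.png')
for n,bb,z in [('wall',(.5,.75,-.43,-.22),(.038,.053)),('handle',(.5,.75,-.43,-.22),(.1,.115)),('plat',(.51,.76,-.43,-.22),(.007,.0145)),('btn',(.45,.53,-.44,-.35),(.033,.05))]: 
        p=pts([d],bb,z);print(n,*rect(p),p[:,2].mean(),p[:,2].max())
E
```

```text
clock: 9.35
position: [0.6212, -0.3218, 0.0801]
ee_rot: [-0.046, 0.706, 0.046, 0.706]
ft_force: [-0.4, -0.7, -0.6]
grip_width: 0.466
clock: 9.75
position: [0.6235, -0.3237, 0.2078]
ee_rot: [-0.048, 0.702, 0.044, 0.709]
ft_force: [0.7, -1.3, 0.0]
grip_width: 0.467
t9.8 pos [ 0.6235 -0.3237  0.2078] yaw 7.5 grip 0.467 F [ 0.7 -1.3  0. ] q [ 0.11  0.54  0.46  1.29 -0.24  1.36  2.26]
 rotvec [0.    0.009 0.006]  shift cur axes mm [  56.9  -49.1 -133.6]  shift AFTER rot mm [  57.8  -49.4 -133.1]  dist 153
wall 7.5 [ 0.620488   -0.32087249] (np.float64(0.1736135238947144), np.float64(0.12465405501496246)) 333 0.04320686093631753 0.052960228043148816
handle 7.0 [ 0.62075789 -0.3194331 ] (np.float64(0.16887170529625767), np.float64(0.016423335422331098)) 273 0.106026037603968 0.11159800603288383
wall 7.0 [ 0.60074949 -0.32060433] (np.float64(0.21022677020184577), np.float64(0.12878600812779034)) 245 0.04231436372276734 0.05295206502738958
handle 8.0 [ 0.62065897 -0.31667582] (np.float64(0.1662040652671546), np.float64(0.01818106810151865)) 156 0.10494168807013513 0.11017362564178768
wall 9.5 [ 0.59760364 -0.32699467] (np.float64(0.21497165866832085), np.float64(0.12437395714250554)) 3234 0.04461292735904656 0.04814242417096426
handle 7.5 [ 0.62028258 -0.3226177 ] (np.float64(0.16695305704970476), np.float64(0.013794569850091365)) 3756 0.10838020253459517 0.11101680091543445
plat 8.0 [ 0.62190143 -0.3232028 ] (np.float64(0.20768796857699234), np.float64(0.15924136400280475)) 6200 0.011666466990843788 0.014488289063660842
btn -16.5 [ 0.49794781 -0.39657097] (np.float64(0.033504426894766626), np.float64(0.029535262599131334)) 872 0.04061181884211516 0.04392777533060077
```

View pics/w3.png

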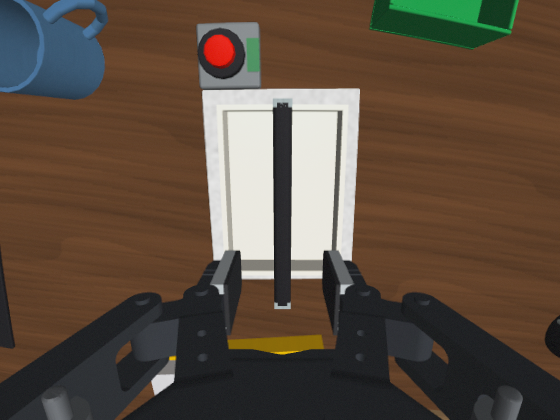

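```bash
python3 -m handwheel '0 0 0 0 0.009 0.006 0;0 0 0 0 0 0 0'; python3 - <<'E'
from h import *
d=shot('wrist','w4.png');P=cloud(d);c=d['color'].astype(int)
m=(c[...,2]>140)&(c[...,1]<70)&(d['depth']>0)&(P[...,2]>.02)&(P[...,2]<.06);m[160:]=False
p=P[m];print(len(p),p.mean(0),p.min(0),p.max(0),np.median(p[:,2]))
E
python3 go.py 0.498 -0.394 0.15 7.5
```

```text
clock: 10.1
position: [0.6207, -0.3214, 0.1987]
ee_rot: [-0.044, 0.71, 0.049, 0.701]
ft_force: [-0.3, 0.3, -0.1]
grip_width: 0.136
755 [ 0.49716636 -0.39573986  0.04141275] [ 0.48200182 -0.41189159  0.03076821] [ 0.50996594 -0.38252985  0.04425207] 0.04164430238378386
t10.2 pos [ 0.6208 -0.3216  0.1989] yaw 7.5 grip 0.049 F [ 0.4 -0.6  0.1] q [ 0.11  0.55  0.46  1.29 -0.24  1.37  2.26]
 rotvec [ 0.    -0.011 -0.007]  shift cur axes mm [  49.9  -56.1 -130.7]  shift AFTER rot mm [  48.9  -55.8 -131.2]  dist 151
```

```bash
python3 -m handwheel '0 0 0 0 -0.010 -0.006 0;0 -15 -33 0 0 0 0;0 -14 -33 0 0 0 0;0 -14 -33 0 0 0 0;0 -14 -32 0 0 0 0;0 0 0 0 0 0 0;0 0 0 0 0 0 0';python3 go.py 0.4972 -0.395 0.048 7.5
```

```text
clock: 10.85
position: [0.4981, -0.3959, 0.2003]
ee_rot: [-0.046, 0.705, 0.046, 0.706]
ft_force: [0.3, 0.2, 0.2]
grip_width: 0.003
t10.8 pos [ 0.4981 -0.3959  0.2003] yaw 7.4 grip 0.003 F [0.3 0.2 0.2] q [ 0.22  0.4   0.51  1.5  -0.2   1.3   2.44]
 rotvec [-0.002  0.002  0.   ]  shift cur axes mm [152.3   1.1  -1. ]  shift AFTER rot mm [152.3   1.1  -0.7]  dist 152
```

```bash
python3 -m handwheel '40 1 -1 0 0 0 0;40 0 0 0 0 0 0;40 0 0 0 0 0 0;26 0 0 0 0 0 0;0 0 0 0 0 0 0;0 0 0 0 0 0 0'; python3 -m handwheel '4 0 0 0 0 0 0;3 0 0 0 0 0 0;0 0 0 0 0 0 0';python3 go.py 0.4972 -0.395 0.048 7.5
```

```text
clock: 11.45
position: [0.4986, -0.3941, 0.0546]
ee_rot: [-0.047, 0.705, 0.047, 0.706]
ft_force: [-0.3, -0.0, 1.1]
grip_width: -0.0
clock: 11.75
position: [0.4981, -0.3946, 0.0477]
ee_rot: [-0.046, 0.705, 0.046, 0.706]
ft_force: [-0.5, -0.3, -0.0]
grip_width: -0.003
t11.8 pos [ 0.4981 -0.3946  0.0477] yaw 7.5 grip -0.003 F [-0.5 -0.3 -0. ] q [ 0.25  0.54  0.45  1.64 -0.27  1.02  2.5 ]
 rotvec [0.    0.002 0.   ]  shift cur axes mm [-0.3 -0.3 -0.9]  shift AFTER rot mm [-0.3 -0.3 -0.9]  dist 1
```

```bash
python3 -m handwheel '4 0 0 0 0 0 0;3 0 0 0 0 0 0;0 0 0 0 0 0 0';python3 -m handwheel '2 0 0 0 0 0 0;0 0 0 0 0 0 0';python3 -m handwheel '2 0 0 0 0 0 0;0 0 0 0 0 0 0'
```

```text
clock: 12.05
position: [0.4979, -0.3947, 0.0401]
ee_rot: [-0.046, 0.705, 0.046, 0.706]
ft_force: [0.8, -0.3, 2.5]
grip_width: 0.001
clock: 12.25
position: [0.4979, -0.3947, 0.0383]
ee_rot: [-0.046, 0.705, 0.046, 0.706]
ft_force: [1.0, 0.7, 3.4]
grip_width: 0.002
clock: 12.45
position: [0.4979, -0.3946, 0.0363]
ee_rot: [-0.046, 0.705, 0.046, 0.706]
ft_force: [-0.0, 0.2, 4.1]
grip_width: -0.0
```

```bash
python3 -m handwheel '2 0 0 0 0 0 0;0 0 0 0 0 0 0';python3 -m handwheel '2 0 0 0 0 0 0;0 0 0 0 0 0 0;0 0 0 0 0 0 0'
```

```text
clock: 12.65
position: [0.498, -0.3948, 0.0359]
ee_rot: [-0.046, 0.705, 0.046, 0.706]
ft_force: [-4.9, 5.2, 20.2]
grip_width: 0.005
clock: 12.95
position: [0.4982, -0.3949, 0.0356]
ee_rot: [-0.046, 0.705, 0.046, 0.707]
ft_force: [-10.8, 9.9, 36.0]
grip_width: -0.004
```

Button bottomed out: the force jumped to 20–36 N after a spring rise to 4 N. Now I'll retract and go back to the tray handle.

```bash
python3 -m handwheel '-6 0 0 0 0 0 0;-35 0 0 0 0 0 0;-45 0 0 0 0 0 0;-45 0 0 0 0 0 30;-30 0 0 0 0 0 60;0 0 0 0 0 0 60;0 0 0 0 0 0 60'; python3 go.py 0.621 -0.3222 0.20 7.5
```

```text
clock: 13.65
position: [0.4975, -0.3944, 0.1929]
ee_rot: [-0.046, 0.705, 0.046, 0.706]
ft_force: [-0.3, 0.6, -1.9]
grip_width: 0.681
t13.7 pos [ 0.4975 -0.3944  0.1929] yaw 7.5 grip 0.681 F [-0.3  0.6 -1.9] q [ 0.22  0.4   0.5   1.51 -0.2   1.28  2.45]
 rotvec [ 0.     0.001 -0.   ]  shift cur axes mm [ -6.9  55.4 131.9]  shift AFTER rot mm [ -7.1  55.5 131.9]  dist 143
```

```bash
python3 -m handwheel '0 14 33 0 0 0 60;0 14 33 0 0 0 60;0 14 33 0 0 0 60;0 14 33 0 0 0 60;0 0 0 0 0 0 60;0 0 0 0 0 0 60;0 0 0 0 0 0 60'; python3 go.py 0.621 -0.3222 0.0816 7.5;python3 - <<'E'
from fit import *
d=shot('wrist','w5.png')
for n,bb,z in [('handle',(.5,.75,-.43,-.22),(.1,.115)),('plat',(.51,.76,-.43,-.22),(.007,.0145))]: 
        p=pts([d],bb,z);print(n,*rect(p),p[:,2].mean(),p[:,2].max())
E
```

```text
clock: 14.35
position: [0.6198, -0.3226, 0.1919]
ee_rot: [-0.046, 0.706, 0.046, 0.705]
ft_force: [0.2, -0.2, 0.1]
grip_width: 0.703
t14.3 pos [ 0.6198 -0.3226  0.1919] yaw 7.4 grip 0.703 F [ 0.2 -0.2  0.1] q [ 0.11  0.54  0.46  1.31 -0.24  1.34  2.26]
 rotvec [-0.001 -0.001 -0.001]  shift cur axes mm [110.3   0.2   1.4]  shift AFTER rot mm [110.3   0.2   1.3]  dist 110
handle 7.5 [ 0.62016272 -0.32265079] (np.float64(0.16707972787962716), np.float64(0.01383632883965219)) 4007 0.10841238864558542 0.11112844715966189
plat 8.0 [ 0.62230692 -0.32319037] (np.float64(0.20806720613868568), np.float64(0.15916595653660398)) 6381 0.011719343284049645 0.014499892018678517
```

```bash
python3 -m handwheel '35 0 1 0 0 0 60;35 0 0 0 0 0 60;30 0 0 0 0 0 60;10 0 0 0 0 0 60;0 0 0 0 0 0 60'; python3 -m handwheel '0 0 0 0 0 0 0;0 0 0 0 0 0 0;0 0 0 0 0 0 0;0 0 0 0 0 0 0;0 0 0 0 0 0 0;0 0 0 0 0 0 0;-10 0 0 0 0 0 0;-20 0 0 0 0 0 0' 60; python3 -m handwheel '-30 0 0 0 0 0 0;-20 0 0 0 0 0 0;0 0 0 0 0 0 0;0 0 0 0 0 0 0'; python3 go.py 0.621 -0.3222 0.16 7.5
```

```text
clock: 14.9
position: [0.6209, -0.3219, 0.0821]
ee_rot: [-0.046, 0.706, 0.046, 0.705]
ft_force: [0.1, -0.3, 0.2]
grip_width: 0.701
clock: 15.7
position: [0.6208, -0.3208, 0.1118]
ee_rot: [-0.046, 0.707, 0.047, 0.705]
ft_force: [-0.5, -0.5, -4.3]
grip_width: 0.152
clock: 16.1
position: [0.6218, -0.3214, 0.1626]
ee_rot: [-0.046, 0.705, 0.047, 0.706]
ft_force: [0.0, -0.4, -4.9]
grip_width: 0.148
t16.1 pos [ 0.6218 -0.3214  0.1626] yaw 7.5 grip 0.148 F [ 0.  -0.4 -4.9] q [ 0.11  0.56  0.45  1.34 -0.24  1.29  2.27]
 rotvec [ 0.     0.    -0.001]  shift cur axes mm [ 2.6 -0.6 -0.9]  shift AFTER rot mm [ 2.6 -0.6 -0.9]  dist 3
```

```bash
python3 go.py 0.605 -0.012 0.14 5.4
```

```text
t16.1 pos [ 0.6218 -0.3214  0.1626] yaw 7.5 grip 0.148 F [ 0.  -0.4 -4.9] q [ 0.11  0.56  0.45  1.34 -0.24  1.29  2.27]
 rotvec [ 0.037  0.    -0.001]  shift cur axes mm [ 22.8 309.   23.8]  shift AFTER rot mm [ 22.6 309.7  12.4]  dist 311
```

```bash
python3 -m handwheel '0 12 0 0.020 0 0 0;0 24 1 0.017 0 0 0;0 32 1 0 0 0 0;0 36 2 0 0 0 0;0 36 2 0 0 0 0;0 36 2 0 0 0 0;0 36 2 0 0 0 0;0 36 2 0 0 0 0'; python3 -m handwheel '5 28 0 0 0 0 0;10 15 0 0 0 0 0;5 8 0 0 0 0 0;0 0 0 0 0 0 0;0 0 0 0 0 0 0'; python3 go.py 0.605 -0.012 0.14 5.4;python3 - <<'E'
from fit import *
for n in ['scene','side','wrist']:
    d=shot(n,'x1%s.png'%n)
    p=pts([d],(.48,.75,-.12,.1),(.09,.107));print(n,'wall',*rect(p))
    p=pts([d],(.45,.73,.035,.32),(.03,.056));print(n,'board',*rect(p))
E
```

```text
clock: 16.9
position: [0.6086, -0.072, 0.1613]
ee_rot: [-0.033, 0.707, 0.033, 0.706]
ft_force: [0.7, -0.1, -4.3]
grip_width: 0.151
clock: 17.4
position: [0.605, -0.0249, 0.143]
ee_rot: [-0.033, 0.706, 0.032, 0.706]
ft_force: [0.0, -0.5, -4.3]
grip_width: 0.15
t17.4 pos [ 0.605  -0.0249  0.143 ] yaw 5.3 grip 0.150 F [ 0.  -0.5 -4.3] q [-0.34  0.36  0.37  1.65 -0.14  1.16  1.74]
 rotvec [-0.002  0.     0.001]  shift cur axes mm [ 3.  12.8  1.2]  shift AFTER rot mm [ 3.  12.8  1.3]  dist 13
scene wall 5.5 [ 0.60276023 -0.02290518] (np.float64(0.17146987957742), np.float64(0.12121931410695294)) 653
scene board 5.5 [0.58810772 0.17960543] (np.float64(0.17266864645935343), np.float64(0.2252799534071013)) 5278
side wall 5.5 [ 0.6029634  -0.01988145] (np.float64(0.1708464482211033), np.float64(0.12412616668534442)) 545
side board 5.5 [0.58618683 0.18124236] (np.float64(0.1724360599830067), np.float64(0.22811674219883316)) 4278
wrist wall 5.5 [ 0.6016262  -0.02572721] (np.float64(0.16699534044344233), np.float64(0.11957071504207578)) 8021
wrist board 6.0 [0.58897401 0.14065305] (np.float64(0.17032201208606546), np.float64(0.1580837859931891)) 33443
```

View pics/x1wrist.png

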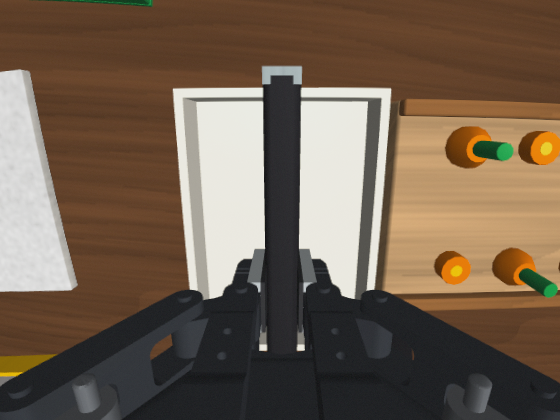

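```bash
python3 -m handwheel '25 0 0 0 0 0 0;25 0 5 0 0 0 0;15 0 0 0 0 0 0;6 0 0 0 0 0 0;0 0 0 0 0 0 0;0 0 0 0 0 0 0'; python3 -m handwheel '0 3 0 0 0 0 0;0 3 0 0 0 0 0;0 3 0 0 0 0 0;0 0 0 0 0 0 0'
```

```text
clock: 18.15
position: [0.6106, -0.0229, 0.073]
ee_rot: [-0.033, 0.706, 0.033, 0.707]
ft_force: [-0.0, -0.3, -3.7]
grip_width: 0.146
clock: 18.55
position: [0.6097, -0.0129, 0.0728]
ee_rot: [-0.033, 0.706, 0.034, 0.707]
ft_force: [0.7, 0.3, 1.1]
grip_width: 0.149
```

```bash
python3 -m handwheel '-1 3 0 0 0 0 0;0 2 0 0 0 0 0;0 0 0 0 0 0 0'; python3 -m handwheel '0 2 0 0 0 0 0;0 2 0 0 0 0 0;0 0 0 0 0 0 0';python3 - <<'E'
from fit import *
for n in ['scene','side','wrist']:
    d=shot(n,'x2%s.png'%n)
    p=pts([d],(.48,.75,-.12,.1),(.028,.0405));print(n,'wall',*rect(p))
E
```

```text
clock: 18.85
position: [0.6086, -0.0076, 0.073]
ee_rot: [-0.033, 0.706, 0.034, 0.706]
ft_force: [0.8, 0.1, -4.2]
grip_width: 0.152
clock: 19.15
position: [0.6084, -0.004, 0.0732]
ee_rot: [-0.033, 0.706, 0.034, 0.707]
ft_force: [0.6, 0.7, -3.7]
grip_width: 0.151
scene wall 4.5 [0.60437073 0.01974288] (np.float64(0.17099500408259038), np.float64(0.1632098847483764)) 865
side wall 6.5 [0.63337275 0.02631139] (np.float64(0.23497145743069237), np.float64(0.15953366221374668)) 405
wrist wall 5.0 [0.60139059 0.01909613] (np.float64(0.16467459714516142), np.float64(0.16864049032959974)) 19665
```

View pics/x2wrist.png

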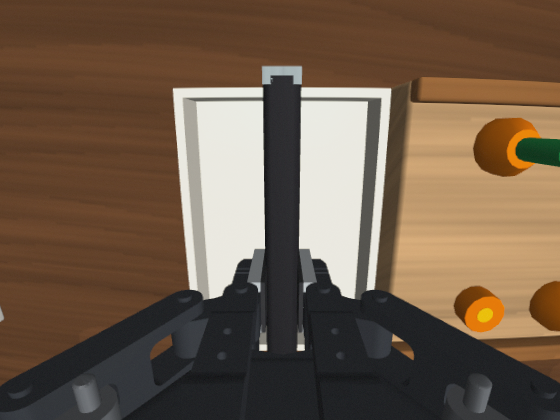

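View pics/x2scene.png

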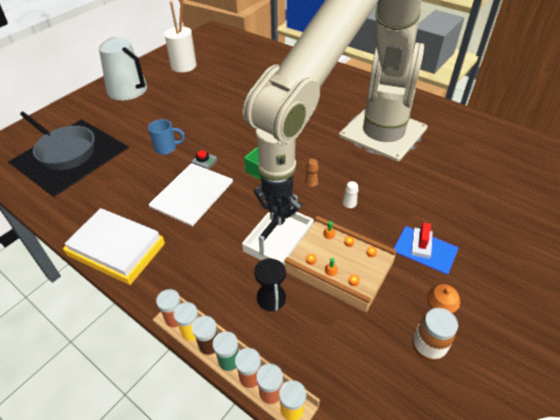

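```bash
python3 -m handwheel '0 2 0 0 0 0 0;0 2 0 0 0 0 0;0 0 0 0 0 0 0'; python3 -m handwheel '0 2 0 0 0 0 0;0 0 0 0 0 0 0';python3 -m handwheel '0 2 0 0 0 0 0;0 0 0 0 0 0 0'
```

```text
clock: 19.6
position: [0.6081, 0.0, 0.0733]
ee_rot: [-0.033, 0.706, 0.034, 0.707]
ft_force: [-0.6, 0.2, -3.8]
grip_width: 0.154
clock: 19.8
position: [0.6079, 0.0019, 0.0733]
ee_rot: [-0.033, 0.706, 0.034, 0.707]
ft_force: [0.0, 0.2, -5.0]
grip_width: 0.151
clock: 20.0
position: [0.6077, 0.0036, 0.0733]
ee_rot: [-0.033, 0.706, 0.033, 0.707]
ft_force: [-0.4, -0.0, -4.2]
grip_width: 0.152
```

```bash
python3 -m handwheel '0 2 0 0 0 0 0;0 0 0 0 0 0 0';python3 -m handwheel '0 2 0 0 0 0 0;0 0 0 0 0 0 0';python3 go.py .6 0 .07 5.4
```

```text
clock: 20.2
position: [0.6077, 0.0039, 0.0736]
ee_rot: [-0.033, 0.706, 0.032, 0.707]
ft_force: [0.4, -5.4, -3.1]
grip_width: 0.153
clock: 20.4
position: [0.6076, 0.0041, 0.0738]
ee_rot: [-0.034, 0.706, 0.031, 0.707]
ft_force: [0.0, -9.6, -2.1]
grip_width: 0.154
t20.4 pos [0.6076 0.0041 0.0738] yaw 5.3 grip 0.154 F [ 0.  -9.6 -2.1] q [-0.36  0.44  0.35  1.7  -0.17  1.03  1.7 ]
 rotvec [-0.002  0.002  0.004]  shift cur axes mm [ 3.8 -3.4 -8. ]  shift AFTER rot mm [ 3.8 -3.4 -8. ]  dist 9
```

```bash
python3 -m handwheel '2 -4 0 0 0 0 0;2 0 0 0 0 0 0;0 0 0 0 0 0 0';python3 -m handwheel '2 0 0 0 0 0 0;0 0 0 0 0 0 0'
```

```text
clock: 20.7
position: [0.608, 0.0034, 0.0727]
ee_rot: [-0.033, 0.706, 0.034, 0.707]
ft_force: [-16.8, -0.2, 29.3]
grip_width: 0.15
clock: 20.9
position: [0.608, 0.0034, 0.0727]
ee_rot: [-0.032, 0.706, 0.034, 0.707]
ft_force: [-26.6, 0.6, 49.1]
grip_width: 0.152
```

```bash
python3 -m handwheel '-5 0 0 0 0 0 0;0 0 0 0 0 0 0;0 0 0 0 0 0 0'; python3 -m handwheel '0 0 0 0 0 0 30;0 0 0 0 0 0 40;0 0 0 0 0 0 40;0 0 0 0 0 0 40'; python3 -m handwheel '-30 0 0 0 0 0 40;-45 0 0 0 0 0 40;-45 0 0 0 0 0 40;0 0 0 0 0 0 40;0 0 0 0 0 0 40'; python3 go.py 0.6 0.1 0.1 5.4;python3 - <<'E'
from fit import *
import scipy.cluster.hierarchy as H
for n in ['scene','side','wrist']:
    d=shot(n,'x3%s.png'%n)
    p=pts([d],(.48,.75,-.12,.0605),(.028,.0385));print(n,'wall',*rect(p))
    p=pts([d],(.48,.75,-.12,.08),(.09,.105));print(n,'handle',*rect(p))
    p=pts([d],(.45,.73,.035,.32),(.048,.056));print(n,'board',*rect(p))
    p=pts([d],(.52,.66,.09,.21),(.08,.1));
    t=H.fcluster(H.linkage(p,'single'),.01,'distance')
    for i in set(t): print(n,'top',(t==i).sum(),p[t==i].mean(0))
E
```

```text
clock: 21.2
position: [0.6081, 0.0036, 0.0728]
ee_rot: [-0.033, 0.706, 0.033, 0.707]
ft_force: [-2.5, 0.3, 7.4]
grip_width: 0.149
clock: 21.6
position: [0.6077, 0.0035, 0.0721]
ee_rot: [-0.033, 0.706, 0.033, 0.707]
ft_force: [-0.2, -0.1, 0.4]
grip_width: 0.469
clock: 22.1
position: [0.6081, 0.0035, 0.1932]
ee_rot: [-0.033, 0.705, 0.033, 0.707]
ft_force: [-0.7, 0.2, -0.6]
grip_width: 0.467
t22.1 pos [0.6081 0.0035 0.1932] yaw 5.4 grip 0.467 F [-0.7  0.2 -0.6] q [-0.38  0.32  0.37  1.58 -0.12  1.26  1.68]
 rotvec [-0.     0.003 -0.   ]  shift cur axes mm [93.3 96.8  0.7]  shift AFTER rot mm [93.2 96.8  1. ]  dist 134
scene wall 4.5 [0.60541887 0.00425656] (np.float64(0.17260505763782807), np.float64(0.1206401191107821)) 308
scene handle 5.5 [0.60593718 0.0057873 ] (np.float64(0.16997412349121255), np.float64(0.014686970742699638)) 299
scene board 5.5 [0.58735308 0.17923978] (np.float64(0.1746144083196548), np.float64(0.2230374536005967)) 1091
scene top 23 [0.63673238 0.18178885 0.08502196]
scene top 21 [0.54177623 0.11621694 0.085337  ]
side wall 5.5 [0.60586386 0.00727784] (np.float64(0.17031074387305412), np.float64(0.11859627802790312)) 81
side handle 5.5 [0.6054588  0.00713311] (np.float64(0.16784842593251093), np.float64(0.01880609064243296)) 240
side board 5.5 [0.58663766 0.18115032] (np.float64(0.17346094858585537), np.float64(0.22465163963474422)) 945
side top 22 [0.63527363 0.18288761 0.08564729]
side top 19 [0.54009354 0.11745725 0.08691471]
wrist wall 5.0 [0.60548972 0.00306368] (np.float64(0.16941775591537767), np.float64(0.12132879128579745)) 2652
wrist handle 5.5 [0.60499772 0.00279337] (np.float64(0.16664236722932402), np.float64(0.013864461334406712)) 3700
wrist board 6.5 [0.58608889 0.17456522] (np.float64(0.175043176033844), np.float64(0.2173079950681597)) 8480
wrist top 197 [0.63409182 0.17737975 0.08605975]
wrist top 234 [0.53969958 0.11141157 0.08660724]
```

View pics/x3wrist.png

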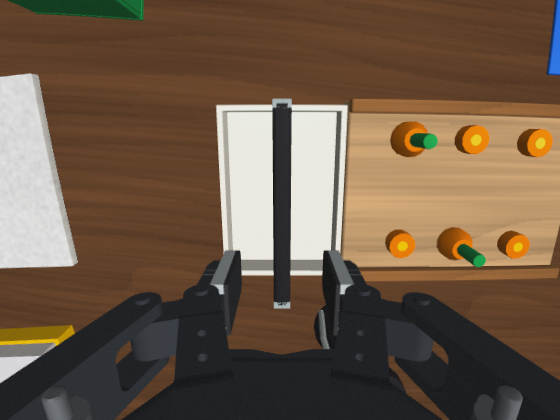

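```bash
python3 go.py 0.5405 0.113 0.062 5.4
```

```text
t22.2 pos [0.6068 0.0035 0.1907] yaw 5.4 grip 0.468 F [-0.1 -1.2 -0.4] q [-0.38  0.32  0.37  1.59 -0.12  1.26  1.68]
 rotvec [ 0.    -0.002 -0.   ]  shift cur axes mm [128.8 115.3 -55.5]  shift AFTER rot mm [128.7 115.3 -55.7]  dist 182
```

```bash
python3 -m handwheel '0 38 -19 0 0 0 40;0 38 -19 0 0 0 40;0 39 -18 0 0 0 40;40 0 0 0 0 0 40;40 0 0 0 0 0 40;0 0 0 0 0 0 40;0 0 0 0 0 0 40'; python3 go.py 0.5405 0.113 0.062 5.4; python3 - <<'E'
from fit import *
d=shot('wrist','x4.png')
E
```

```text
clock: 22.95
position: [0.5407, 0.1122, 0.1121]
ee_rot: [-0.033, 0.707, 0.033, 0.706]
ft_force: [0.3, 0.5, 0.3]
grip_width: 0.466
t22.9 pos [0.5407 0.1122 0.1121] yaw 5.4 grip 0.466 F [0.3 0.5 0.3] q [-0.55  0.28  0.3   1.81 -0.09  1.07  1.45]
 rotvec [-0.    -0.001  0.001]  shift cur axes mm [50.1  0.8 -0.1]  shift AFTER rot mm [50.1  0.8 -0.1]  dist 50
```

View pics/x4.png

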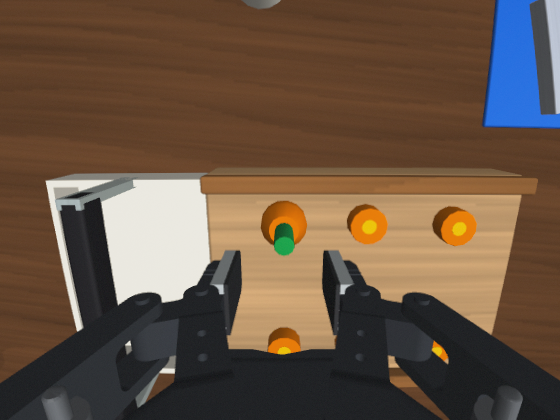

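The stalk at (284,245) is centred between the fingers. Descending to grip it.

```bash
python3 -m handwheel '20 1 0 0 0 0 40;20 0 0 0 0 0 40;8 0 0 0 0 0 40;0 0 0 0 0 0 40;0 0 0 0 0 0 0;0 0 0 0 0 0 0;0 0 0 0 0 0 0;0 0 0 0 0 0 0' 25;python3 -m handwheel '0 0 0 0 0 0 0;-20 0 0 0 0 0 0;-40 0 0 0 0 0 0;-40 0 0 0 0 0 0;-40 0 0 0 0 0 0;0 0 0 0 0 0 0;0 0 0 0 0 0 0'; python3 go.py 0.396 -0.2 0.2 5.4; python3 - <<'E'
from fit import *
d=shot('wrist','x5.png')
E
```

```text
clock: 23.8
position: [0.542, 0.1138, 0.0656]
ee_rot: [-0.033, 0.705, 0.034, 0.707]
ft_force: [0.7, -0.2, 6.4]
grip_width: 0.123
clock: 24.5
position: [0.5413, 0.1138, 0.2052]
ee_rot: [-0.033, 0.705, 0.034, 0.707]
ft_force: [0.5, 0.4, -1.3]
grip_width: 0.127
t24.5 pos [0.5413 0.1138 0.2052] yaw 5.4 grip 0.127 F [ 0.5  0.4 -1.3] q [-0.56  0.19  0.31  1.71 -0.06  1.25  1.43]
 rotvec [ 0.     0.003 -0.001]  shift cur axes mm [   4.4 -298.8 -174.2]  shift AFTER rot mm [   5.2 -298.8 -174.2]  dist 346
```

View pics/x5.png

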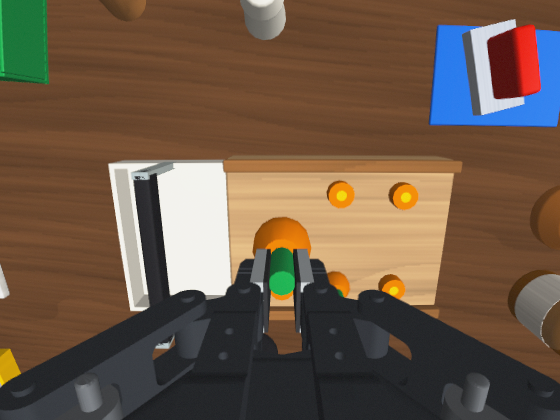

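```bash
python3 -m handwheel '0 -37 -22 0 0 0 0;0 -37 -22 0 0 0 0;0 -37 -22 0 0 0 0;0 -37 -22 0 0 0 0;0 -37 -22 0 0 0 0;0 -37 -22 0 0 0 0;0 -37 -21 0 0 0 0;0 -37 -21 0 0 0 0';python3 -m handwheel '0 0 0 0 0 0 0;0 0 0 0 0 0 0';python3 go.py 0.396 -0.2 0.075 5.4; python3 - <<'E'
from fit import *
d=shot('wrist','x6.png')
p=pts([d],(.3,.5,-.3,-.1),(.052,.066));print(*rect(p))
E
```

```text
clock: 25.35
position: [0.3938, -0.1985, 0.2028]
ee_rot: [-0.033, 0.707, 0.034, 0.706]
ft_force: [1.1, 0.0, -0.2]
grip_width: 0.127
clock: 25.55
position: [0.3947, -0.1976, 0.2031]
ee_rot: [-0.032, 0.707, 0.033, 0.706]
ft_force: [0.4, -0.2, -0.1]
grip_width: 0.133
t25.6 pos [ 0.3947 -0.1976  0.2031] yaw 5.3 grip 0.133 F [ 0.4 -0.2 -0.1] q [-0.26 -0.1   0.59  1.98  0.06  1.25  1.97]
 rotvec [-0.002 -0.001 -0.001]  shift cur axes mm [128.1  -2.6   1.2]  shift AFTER rot mm [128.1  -2.5   1.1]  dist 128
-0.5 [ 0.39511203 -0.20190995] (np.float64(0.10959996337859007), np.float64(0.10992095797750642)) 2065
```

View pics/x6.png

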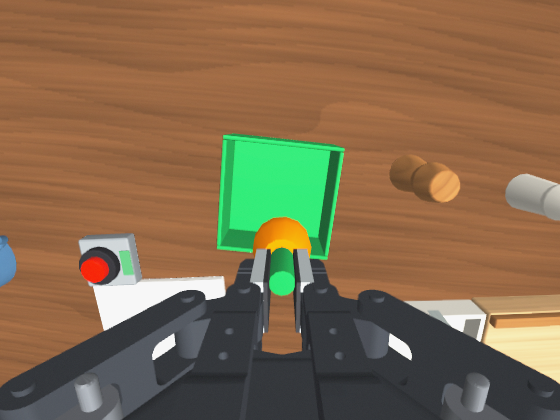

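```bash
python3 -m handwheel '40 -2 0 0 0 0 0;40 -2 0 0 0 0 0;30 0 0 0 0 0 0;15 0 0 0 0 0 0;0 0 0 0 0 0 0;0 0 0 0 0 0 30;0 0 0 0 0 0 35;0 0 0 0 0 0 35';python3 -m handwheel '0 0 0 0 0 0 35;-30 0 0 0 0 0 35;-45 0 0 0 0 0 35;-45 0 0 0 0 0 40;0 0 0 0 0 0 40;0 0 0 0 0 0 40';python3 go.py 0.635 0.1785 0.2 5.4; python3 - <<'E'
from fit import *
d=shot('wrist','x7.png')
E
```

```text
clock: 26.4
position: [0.3968, -0.2013, 0.08]
ee_rot: [-0.033, 0.705, 0.033, 0.707]
ft_force: [-0.1, 0.9, 0.1]
grip_width: 0.411
clock: 27.0
position: [0.3965, -0.2015, 0.2002]
ee_rot: [-0.033, 0.705, 0.033, 0.708]
ft_force: [0.5, 0.6, -0.8]
grip_width: 0.467
t27.0 pos [ 0.3965 -0.2015  0.2002] yaw 5.4 grip 0.467 F [ 0.5  0.6 -0.8] q [-0.27 -0.1   0.62  1.98  0.06  1.23  1.99]
 rotvec [ 0.     0.004 -0.   ]  shift cur axes mm [  1.3 355.8 273.2]  shift AFTER rot mm [2.000e-01 3.559e+02 2.732e+02]  dist 449
```

View pics/x7.png

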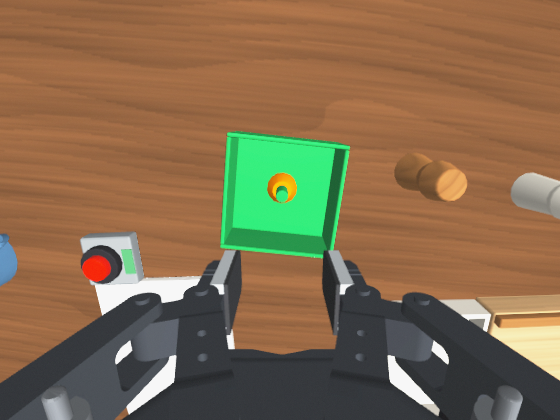

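The first top is standing in the middle of the box (282,188). Moving to the second top.

```bash
python3 -m handwheel '0 35 27 0 0 0 40;0 36 28 0 0 0 40;0 36 28 0 0 0 40;0 36 28 0 0 0 40;0 36 27 0 0 0 40;0 36 27 0 0 0 40;0 36 27 0 0 0 40;0 36 27 0 0 0 40';python3 -m handwheel '0 35 27 0 0 0 40;0 34 27 0 0 0 40;30 0 0 0 0 0 40;40 0 0 0 0 0 40;0 0 0 0 0 0 40;0 0 0 0 0 0 40';python3 go.py 0.635 0.1785 0.062 5.4; python3 - <<'E'
from fit import *
d=shot('wrist','x8.png')
E
```

```text
clock: 27.85
position: [0.587, 0.1064, 0.1975]
ee_rot: [-0.033, 0.707, 0.033, 0.706]
ft_force: [0.5, -1.2, -0.1]
grip_width: 0.466
clock: 28.45
position: [0.6336, 0.1781, 0.1287]
ee_rot: [-0.033, 0.707, 0.033, 0.706]
ft_force: [0.2, -0.9, 0.5]
grip_width: 0.468
t28.4 pos [0.6336 0.1781 0.1287] yaw 5.4 grip 0.468 F [ 0.2 -0.9  0.5] q [-0.59  0.49  0.33  1.5  -0.16  1.18  1.43]
 rotvec [-0.001 -0.002  0.001]  shift cur axes mm [66.7  0.3  1.5]  shift AFTER rot mm [66.7  0.3  1.4]  dist 67
```

View pics/x8.png

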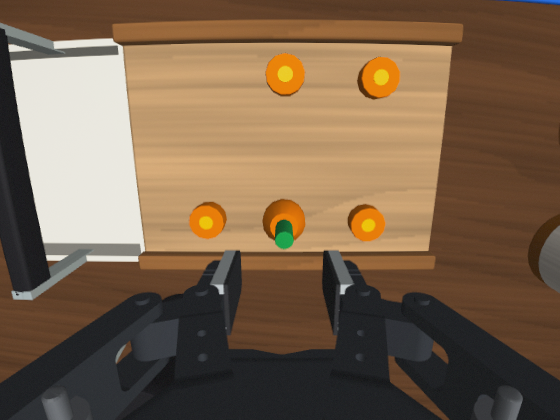

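```bash
python3 -m handwheel '30 0 1 0 0 0 40;25 0 0 0 0 0 40;9 0 0 0 0 0 40;0 0 0 0 0 0 40;0 0 0 0 0 0 0;0 0 0 0 0 0 0;0 0 0 0 0 0 0;0 0 0 0 0 0 0' 25;python3 -m handwheel '0 0 0 0 0 0 0;-20 0 0 0 0 0 0;-40 0 0 0 0 0 0;-40 0 0 0 0 0 0;-40 0 0 0 0 0 0;0 0 0 0 0 0 0;0 0 0 0 0 0 0'; python3 go.py 0.393 -0.205 0.2 5.4; python3 - <<'E'
from fit import *
d=shot('wrist','x9.png')
E
```

```text
clock: 29.3
position: [0.6365, 0.1792, 0.0672]
ee_rot: [-0.033, 0.705, 0.034, 0.708]
ft_force: [-0.4, 0.8, 6.8]
grip_width: 0.127
clock: 30.0
position: [0.6357, 0.1789, 0.2067]
ee_rot: [-0.033, 0.705, 0.034, 0.707]
ft_force: [0.4, 0.6, -1.0]
grip_width: 0.126
t30.0 pos [0.6357 0.1789 0.2067] yaw 5.4 grip 0.126 F [ 0.4  0.6 -1. ] q [-0.59  0.43  0.34  1.41 -0.15  1.32  1.42]
 rotvec [-0.     0.003 -0.001]  shift cur axes mm [   5.5 -359.4 -277.7]  shift AFTER rot mm [   6.7 -359.4 -277.7]  dist 454
```

View pics/x9.png

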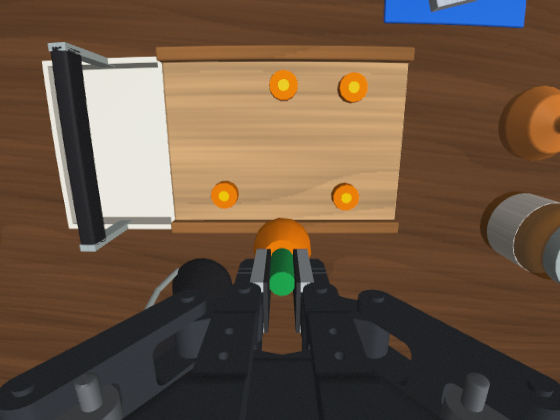

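```bash
python3 go.py 0.421 -0.203 0.2 5.4; python3 -m handwheel '0 -35 -24 0 0 0 0;0 -36 -25 0 0 0 0;0 -36 -25 0 0 0 0;0 -36 -25 0 0 0 0;0 -36 -25 0 0 0 0;0 -36 -25 0 0 0 0;0 -36 -25 0 0 0 0;0 -36 -25 0 0 0 0';python3 -m handwheel '0 -36 -25 0 0 0 0;0 -36 -25 0 0 0 0;0 0 0 0 0 0 0;0 0 0 0 0 0 0'; python3 go.py 0.421 -0.203 0.08 5.4
```

```text
t30.1 pos [0.635  0.1788 0.2052] yaw 5.4 grip 0.132 F [-0.   0.1 -1. ] q [-0.59  0.43  0.34  1.41 -0.15  1.32  1.42]
 rotvec [ 0.     0.001 -0.   ]  shift cur axes mm [   4.9 -360.  -249. ]  shift AFTER rot mm [   5.2 -360.  -249. ]  dist 438
clock: 30.85
position: [0.4622, -0.1268, 0.2039]
ee_rot: [-0.033, 0.707, 0.034, 0.706]
ft_force: [0.7, -0.4, 0.1]
grip_width: 0.126
clock: 31.25
position: [0.4202, -0.2023, 0.2043]
ee_rot: [-0.032, 0.706, 0.033, 0.706]
ft_force: [0.8, 0.2, -0.1]
grip_width: 0.125
t31.2 pos [ 0.4202 -0.2023  0.2043] yaw 5.3 grip 0.125 F [ 0.8  0.2 -0.1] q [-0.26 -0.03  0.6   1.93  0.02  1.24  2.01]
 rotvec [-0.002 -0.    -0.001]  shift cur axes mm [124.3  -0.9   0.7]  shift AFTER rot mm [124.3  -0.8   0.7]  dist 124
```

```bash
python3 -m handwheel '40 0 0 0 0 0 0;40 0 0 0 0 0 0;25 0 0 0 0 0 0;15 0 0 0 0 0 0;0 0 0 0 0 0 0;0 0 0 0 0 0 30;0 0 0 0 0 0 35;0 0 0 0 0 0 35';python3 -m handwheel '0 0 0 0 0 0 35;-30 0 0 0 0 0 35;-45 0 0 0 0 0 35;-45 0 0 0 0 0 50;0 0 0 0 0 0 50;0 0 0 0 0 0 50';python3 go.py 0.395 0.319 0.2 21; python3 - <<'E'
from fit import *
d=shot('wrist','x10.png')
for n in ['scene','side']:
    d=shot(n,'x10%s.png'%n)
    p=pts([d],(.3,.46,.23,.45),(.035,.065));print(n,'grip',*rect(p))
    p=pts([d],(.3,.46,.23,.45),(.012,.022));print(n,'foot',*rect(p))
    p=pts([d],(.48,.75,-.12,.08),(.09,.105));print(n,'handle',*rect(p))
E
```

```text
clock: 32.05
position: [0.4219, -0.2019, 0.0859]
ee_rot: [-0.033, 0.705, 0.033, 0.707]
ft_force: [-0.3, -0.3, -0.3]
grip_width: 0.407
clock: 32.65
position: [0.4217, -0.2021, 0.2062]
ee_rot: [-0.033, 0.705, 0.033, 0.708]
ft_force: [-0.3, 0.2, -0.3]
grip_width: 0.587
t32.6 pos [ 0.4217 -0.2021  0.2062] yaw 5.4 grip 0.587 F [-0.3  0.2 -0.3] q [-0.27 -0.04  0.62  1.92  0.02  1.24  2.01]
 rotvec [-0.272  0.004  0.   ]  shift cur axes mm [  6.3 521.3  22.5]  shift AFTER rot mm [  6.2 496.1 161.8]  dist 522
scene grip 21.0 [0.396707   0.32050005] (np.float64(0.060611399881746686), np.float64(0.022088974364740582)) 222
scene foot 20.5 [0.39570835 0.32045864] (np.float64(0.0829146011452363), np.float64(0.04854873681401714)) 264
scene handle 5.5 [0.60575943 0.00567806] (np.float64(0.16948917351621895), np.float64(0.014397100608903472)) 299
side grip 22.0 [0.39496382 0.32161584] (np.float64(0.059284090818818025), np.float64(0.022911544808833256)) 398
side foot 19.0 [0.39435064 0.32258583] (np.float64(0.08430979451879184), np.float64(0.04838581183048318)) 389
side handle 5.5 [0.60544305 0.00722358] (np.float64(0.16852711202642345), np.float64(0.017801420614521078)) 232
```

View pics/x10.png

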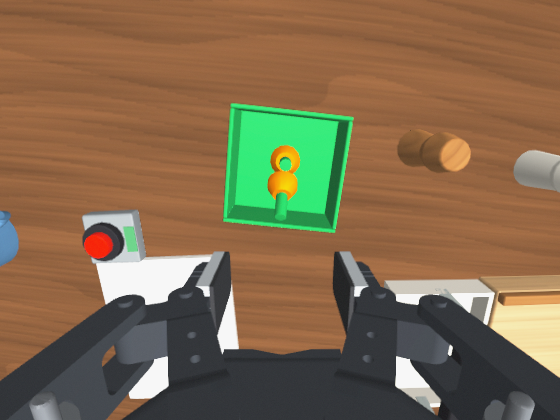

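View pics/x10scene.png

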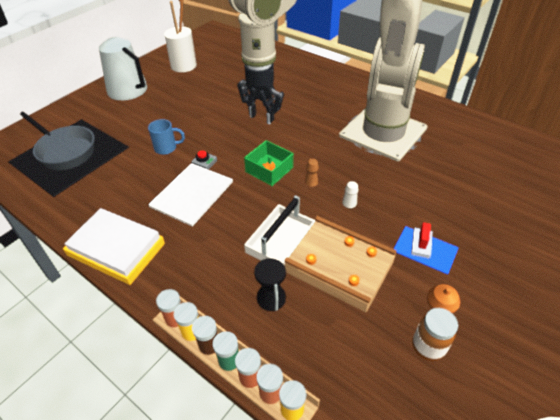

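Both tops lie in the box (285,160 and 282,190), and the tray and scraper haven't moved. Going to the scraper.

```bash
python3 -m handwheel '0 0 0 -0.136 0 0 60;0 0 0 -0.136 0 0 60;0 41 13 0 0 0 60;0 41 13 0 0 0 60;0 41 13 0 0 0 60;0 41 13 0 0 0 60;0 41 13 0 0 0 60;0 41 13 0 0 0 60';python3 -m handwheel '0 41 14 0 0 0 60;0 41 14 0 0 0 60;0 41 14 0 0 0 60;0 41 14 0 0 0 60;0 41 14 0 0 0 60;0 35 14 0 0 0 60;0 0 0 0 0 0 60;0 0 0 0 0 0 60'; python3 go.py 0.395 0.318 0.029 21; python3 - <<'E'
from fit import *
n='wrist';d=shot('wrist','x11.png')
p=pts([d],(.3,.46,.23,.45),(.05,.065));print(n,'grip',*rect(p))
p=pts([d],(.3,.46,.23,.45),(.012,.022));print(n,'foot',*rect(p))
P=cloud(d);c=d['color'].astype(int)
m=(c[...,0]>150)&(c[...,2]<90)&(P[...,2]>-.01)&(P[...,2]<.012)&(d['depth']>0);p=P[m];print('mat',*rect(p),p[:,2].mean())
E
```

```text
clock: 33.6
position: [0.4048, 0.0571, 0.2041]
ee_rot: [-0.129, 0.696, 0.129, 0.695]
ft_force: [0.4, 0.2, -1.0]
grip_width: 0.702
clock: 34.4
position: [0.3977, 0.3097, 0.2036]
ee_rot: [-0.13, 0.696, 0.129, 0.695]
ft_force: [0.4, -0.7, 0.8]
grip_width: 0.702
t34.4 pos [0.3977 0.3097 0.2036] yaw 21.1 grip 0.702 F [ 0.4 -0.7  0.8] q [-0.76  0.09  0.    1.81  0.    1.24  1.19]
 rotvec [ 0.001 -0.002  0.001]  shift cur axes mm [174.6   8.9   0.7]  shift AFTER rot mm [174.6   8.7   0.4]  dist 175
wrist grip 21.0 [0.39431262 0.31756545] (np.float64(0.05837232927597197), np.float64(0.02163684224093293)) 1459
wrist foot 20.5 [0.39438    0.31758155] (np.float64(0.08279298754757985), np.float64(0.04761166755421892)) 2017
mat 6.5 [0.39966853 0.33345177] (np.float64(0.09784367843572706), np.float64(0.14706823233894695)) 7815 0.003751910074164706
```

View pics/x11.png

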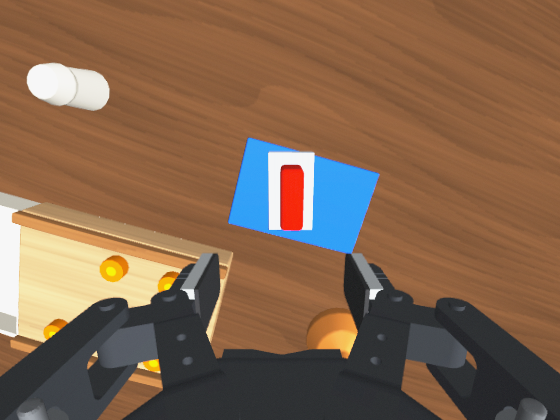

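```bash
python3 go.py 0.3943 0.3176 0.029 21; python3 -m handwheel '45 8 -2 0 0 0 60;45 0 0 0 0 0 60;45 0 0 0 0 0 60;30 0 0 0 0 0 60;8 0 0 0 0 0 60;0 0 0 0 0 0 60'; python3 go.py 0.3943 0.3176 0.029 21
```

```text
t34.5 pos [0.3981 0.3088 0.204 ] yaw 21.0 grip 0.703 F [ 0.6 -0.3 -0.1] q [-0.75  0.09  0.    1.81  0.    1.24  1.19]
 rotvec [-0.001 -0.001  0.001]  shift cur axes mm [175.    9.8  -0.2]  shift AFTER rot mm [175.    9.6  -0.4]  dist 175
clock: 35.05
position: [0.3937, 0.3152, 0.0317]
ee_rot: [-0.129, 0.696, 0.128, 0.695]
ft_force: [-0.8, 0.0, 0.3]
grip_width: 0.703
t35.0 pos [0.3937 0.3152 0.0317] yaw 20.9 grip 0.703 F [-0.8  0.   0.3] q [-0.76  0.29 -0.01  1.98  0.    0.88  1.17]
 rotvec [-0.002 -0.001  0.001]  shift cur axes mm [2.7 2.  1.5]  shift AFTER rot mm [2.7 2.  1.5]  dist 4
```

```bash
python3 -m handwheel '2 2 1 0 0 0 60;0 0 0 0 0 0 20;0 0 0 0 0 0 0;0 0 0 0 0 0 0;0 0 0 0 0 0 0;0 0 0 0 0 0 0;0 0 0 0 0 0 0' 60; python3 -m handwheel '0 0 0 0 0 0 0;-20 0 0 0 0 0 0;-40 0 0 0 0 0 0;-40 0 0 0 0 0 0;0 0 0 0 0 0 0;0 0 0 0 0 0 0'; python3 go.py 0.55 0.28 0.135 5.4;python3 - <<'E'
from fit import *
d=shot('wrist','x12.png')
for n in ['scene','side']:
    d=shot(n,'x12%s.png'%n)
    p=pts([d],(.3,.46,.23,.45),(.085,.137));print(n,*rect(p),p[:,2].min())
E
```

```text
clock: 35.75
position: [0.3945, 0.3193, 0.0312]
ee_rot: [-0.128, 0.694, 0.129, 0.696]
ft_force: [-0.6, -0.5, 6.2]
grip_width: 0.243
clock: 36.35
position: [0.3942, 0.319, 0.1309]
ee_rot: [-0.128, 0.694, 0.129, 0.696]
ft_force: [-0.3, -0.7, -2.2]
grip_width: 0.246
t36.4 pos [0.3942 0.319  0.1309] yaw 21.0 grip 0.246 F [-0.3 -0.7 -2.2] q [-0.77  0.16 -0.01  1.9   0.    1.09  1.16]
 rotvec [ 0.272  0.003 -0.001]  shift cur axes mm [ -3.8 -92.2 131.5]  shift AFTER rot mm [ -4.1 -53.5 151.5]  dist 161
scene 21.5 [0.39660368 0.3198146 ] (np.float64(0.08248627579720902), np.float64(0.046520410928785255)) 367 0.09907505409149331
side 21.0 [0.39342627 0.32179696] (np.float64(0.08347659898323306), np.float64(0.047393630855822544)) 649 0.10090022789519426
```

View pics/x12side.png

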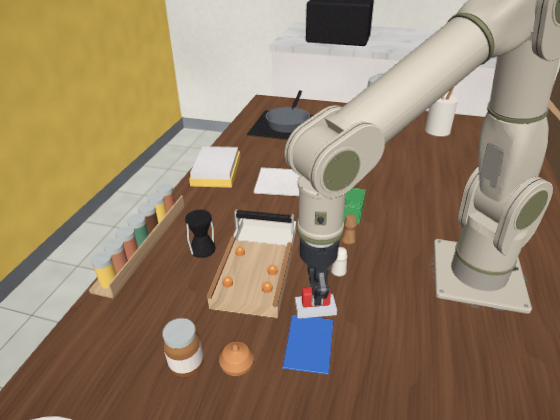

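View pics/x12.png

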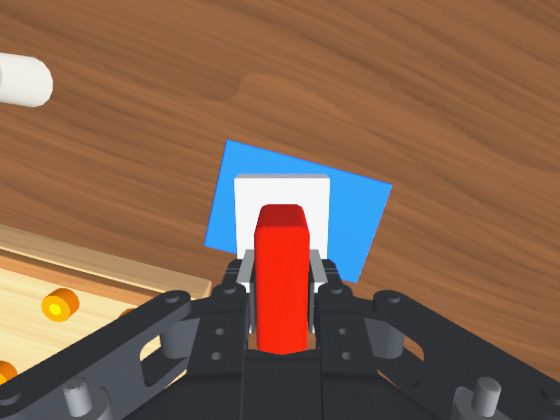

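```bash
python3 -m handwheel '0 0 0 0.091 0 0 0;0 0 0 0.091 0 0 0;0 0 0 0.090 0 0 0;0 0 0 0 0 0 0'; python3 go.py 0.5506 0.2865 0.131 5.4
```

```text
clock: 36.9
position: [0.3933, 0.3183, 0.1289]
ee_rot: [-0.033, 0.707, 0.032, 0.706]
ft_force: [-0.6, -0.3, -1.9]
grip_width: 0.242
t36.9 pos [0.3933 0.3183 0.1289] yaw 5.3 grip 0.242 F [-0.6 -0.3 -1.9] q [-0.79  0.16  0.02  1.9  -0.    1.09  0.89]
 rotvec [-0.001 -0.001  0.001]  shift cur axes mm [ -2.1 -46.2 153.6]  shift AFTER rot mm [ -2.1 -46.4 153.6]  dist 160
```

```bash
python3 -m handwheel '0 -9 30 0 0 0 0;0 -9 31 0 0 0 0;0 -9 31 0 0 0 0;0 -9 31 0 0 0 0;0 -10 31 0 0 0 0;0 0 0 0 0 0 0;0 0 0 0 0 0 0'; python3 go.py 0.5506 0.2865 0.067 5.4;python3 - <<'E'
from fit import *
import scipy.cluster.hierarchy as H
d=shot('wrist','x13.png')
c=np.array([.588,.1775]);t=np.radians(5.4);M=np.array([[np.cos(t),np.sin(t)],[-np.sin(t),np.cos(t)]])
for n in ['scene','side']:
    d=shot(n)
    p=pts([d],(.5,.75,.2,.4),(.1,.112));print(n,*rect(p))
    p=pts([d],(.515,.66,.07,.27),(.0465,.056));
    t=H.fcluster(H.linkage(p,'single'),.006,'distance')
    for i in set(t):
        q=p[t==i].mean(0)
        if (t==i).sum()>15: print(n,'round',(t==i).sum(),q,M@(q[:2]-[0,.003]-c))
E
```

```text
clock: 37.6
position: [0.5515, 0.2868, 0.129]
ee_rot: [-0.034, 0.707, 0.033, 0.706]
ft_force: [0.5, 0.6, -2.4]
grip_width: 0.248
t37.6 pos [0.5515 0.2868 0.129 ] yaw 5.5 grip 0.248 F [ 0.5  0.6 -2.4] q [-0.63  0.4   0.1   1.6  -0.04  1.15  1.14]
 rotvec [ 0.001 -0.001  0.001]  shift cur axes mm [62.  -0.2 -0.9]  shift AFTER rot mm [62.  -0.2 -0.9]  dist 62
scene -25.5 [0.5635674  0.30542494] (np.float64(0.08850621456887736), np.float64(0.03805008696256729)) 76
scene round 77 [0.5319564  0.23433471 0.05160094] [-0.05072858  0.05886996]
scene round 69 [0.53517737 0.1740484  0.05201238] [-0.05319535 -0.00145191]
scene round 35 [0.51803984 0.095323   0.04986453] [-0.07766554 -0.07821515]
scene round 81 [0.6406948  0.12609188 0.05198714] [ 0.04734068 -0.05912568]
scene round 88 [0.63320461 0.24180297 0.05198069] [0.05077311 0.05677678]
scene round 24 [0.65782513 0.25333061 0.05086819] [0.07636921 0.06593626]
side 31.5 [0.54101364 0.30707293] (np.float64(0.09226418169822348), np.float64(0.03660210053148034)) 114
side round 21 [0.52096099 0.23780875 0.05245883] [-0.06134826  0.06336334]
side round 71 [0.53379545 0.17447241 0.05289691] [-0.05453124 -0.00089974]
side round 65 [0.63044139 0.24603724 0.05282437] [0.04842063 0.06125229]
side round 16 [0.65693668 0.25752009 0.05112461] [0.07587897 0.07019076]
```

View pics/x13.png

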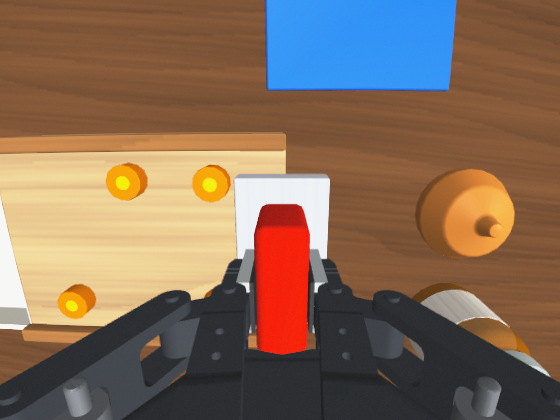

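```bash
python3 -m handwheel '30 0 -1 0 0 0 0;20 0 0 0 0 0 0;8 0 0 0 0 0 0;0 0 0 0 0 0 0;0 0 0 0 0 0 0'; python3 -m handwheel '3 0 0 0 0 0 0;0 0 0 0 0 0 0'; python3 go.py 0.5722 0.0575 0.067 5.4
```

```text
clock: 38.25
position: [0.5508, 0.2879, 0.0734]
ee_rot: [-0.033, 0.706, 0.034, 0.707]
ft_force: [0.6, -0.7, -1.6]
grip_width: 0.248
clock: 38.45
position: [0.5508, 0.2876, 0.0699]
ee_rot: [-0.033, 0.706, 0.034, 0.707]
ft_force: [-0.7, -0.2, -1.7]
grip_width: 0.249
t38.5 pos [0.5508 0.2876 0.0699] yaw 5.4 grip 0.249 F [-0.7 -0.2 -1.7] q [-0.63  0.45  0.1   1.65 -0.05  1.03  1.15]
 rotvec [ 0.     0.002 -0.001]  shift cur axes mm [   2.7 -231.1   -0.4]  shift AFTER rot mm [   2.9 -231.1   -0.4]  dist 231
```

```bash
python3 -m handwheel '1.5 0 0 0 0 0 0;0 0 0 0 0 0 0'; python3 -m handwheel '1.5 0 0 0 0 0 0;0 0 0 0 0 0 0'
```

```text
clock: 38.65
position: [0.5506, 0.2873, 0.0679]
ee_rot: [-0.033, 0.706, 0.033, 0.707]
ft_force: [-0.3, -0.5, -1.9]
grip_width: 0.252
clock: 38.85
position: [0.5507, 0.2875, 0.0673]
ee_rot: [-0.033, 0.706, 0.033, 0.707]
ft_force: [-3.9, -1.4, 7.4]
grip_width: 0.25
```

```bash
python3 -m handwheel '-1.5 0 0 0 0 0 0;0 -6 0 0 0 0 0;0 -10 0 0 0 0 0;0 -10 0 0 0 0 0;0 -10 0 0 0 0 0;0 -10 0 0 0 0 0;0 -10 0 0 0 0 0;0 -10 0 0 0 0 0'; python3 -m handwheel '0 -10 0 0 0 0 0;0 -10 0 0 0 0 0;0 -10 0 0 0 0 0;0 -10 0 0 0 0 0;0 -10 0 0 0 0 0;0 -10 0 0 0 0 0;0 0 0 0 0 0 0'; python3 go.py 0.5722 0.0575 0.067 5.4; python3 - <<'E'
from h import *
shot('scene','y1.png');shot('wrist','y1w.png');shot('side','y1s.png')
E
```

```text
clock: 39.65
position: [0.5569, 0.2206, 0.0678]
ee_rot: [-0.033, 0.706, 0.033, 0.707]
ft_force: [0.1, -0.7, -1.1]
grip_width: 0.247
clock: 40.35
position: [0.5628, 0.1598, 0.0679]
ee_rot: [-0.033, 0.706, 0.032, 0.707]
ft_force: [0.0, -0.2, -1.4]
grip_width: 0.252
t40.4 pos [0.5628 0.1598 0.0679] yaw 5.3 grip 0.252 F [ 0.  -0.2 -1.4] q [-0.47  0.39  0.14  1.76 -0.06  1.    1.35]
 rotvec [-0.002  0.001  0.001]  shift cur axes mm [   0.9 -102.7   -0. ]  shift AFTER rot mm [   0.9 -102.7   -0.3]  dist 103
```

View pics/y1w.png

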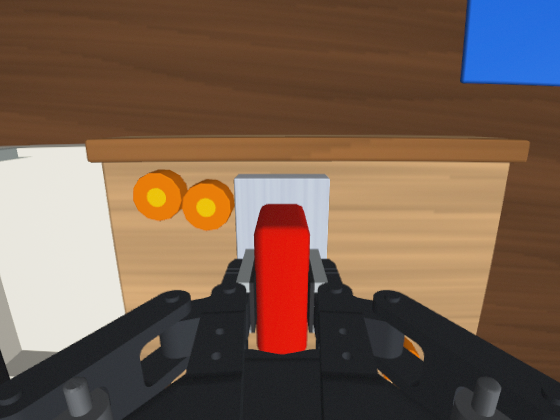

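View pics/y1s.png

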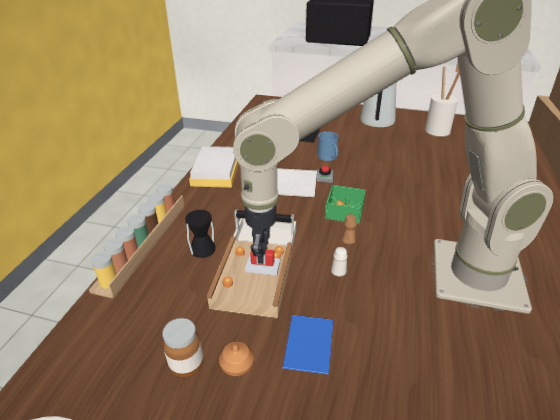

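Both near-side rounds, at (158,195) and (207,205) in the wrist view, are being pushed squarely. Continuing.

```bash
python3 -m handwheel '0 -10 0 0 0 0 0;0 -10 0 0 0 0 0;0 -10 0 0 0 0 0;0 -10 0 0 0 0 0;0 -10 0 0 0 0 0;0 0 0 0 0 0 0'; python3 go.py 0.5722 0.0575 0.067 5.4; python3 - <<'E'
from h import *
shot('wrist','y2w.png')
E
```

```text
clock: 41.1
position: [0.5675, 0.1098, 0.0679]
ee_rot: [-0.033, 0.706, 0.032, 0.707]
ft_force: [0.1, -0.2, -1.9]
grip_width: 0.25
t41.1 pos [0.5675 0.1098 0.0679] yaw 5.2 grip 0.250 F [ 0.1 -0.2 -1.9] q [-0.4   0.37  0.16  1.78 -0.07  1.    1.44]
 rotvec [-0.003  0.001  0.001]  shift cur axes mm [  0.9 -52.5  -0.1]  shift AFTER rot mm [  0.9 -52.5  -0.2]  dist 52
```

View pics/y2w.png

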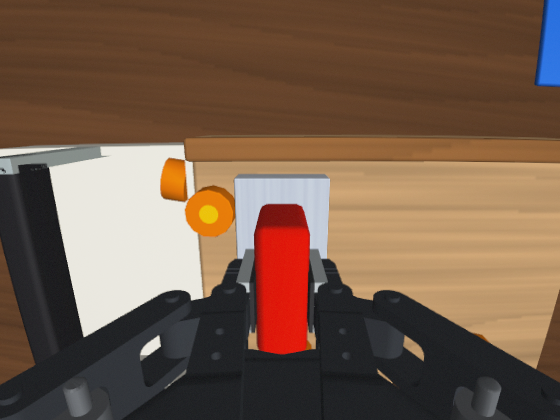

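```bash
python3 -m handwheel '0 -10 0 0.002 0 0 0;0 -10 0 0 0 0 0;0 -10 0 0 0 0 0;0 -10 0 0 0 0 0;0 0 0 0 0 0 0;0 0 0 0 0 0 0'; python3 go.py 0.5722 0.0575 0.067 5.4; python3 - <<'E'
from h import *
shot('wrist','y3w.png')
E
```

```text
clock: 41.75
position: [0.5709, 0.0721, 0.0678]
ee_rot: [-0.032, 0.706, 0.032, 0.707]
ft_force: [-0.1, -0.4, -1.3]
grip_width: 0.252
t41.8 pos [0.5709 0.0721 0.0678] yaw 5.2 grip 0.252 F [-0.1 -0.4 -1.3] q [-0.35  0.37  0.18  1.78 -0.08  0.99  1.52]
 rotvec [-0.003  0.001 -0.   ]  shift cur axes mm [  0.8 -14.7  -0. ]  shift AFTER rot mm [  0.8 -14.7  -0. ]  dist 15
```

View pics/y3w.png

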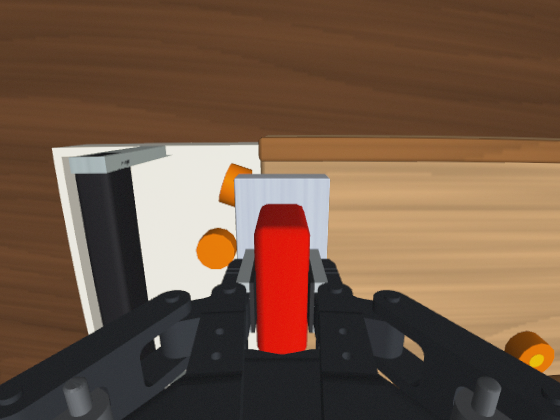

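```bash
python3 -m handwheel '0 -7 0 0.002 0 0 0;0 0 0 0 0 0 0;0 15 0 0 0 0 0;-30 10 0 0 0 0 0;-35 10 0 0 0 0 0;0 0 0 0 0 0 0;0 0 0 0 0 0 0'; python3 go.py 0.6044 0.2915 0.13 5.4; python3 - <<'E'
from h import *
shot('wrist','y4w.png');shot('scene','y4.png');shot('side','y4s.png')
E
```

```text
clock: 42.5
position: [0.5685, 0.1015, 0.1333]
ee_rot: [-0.032, 0.705, 0.033, 0.707]
ft_force: [-0.6, 0.9, -0.8]
grip_width: 0.248
t42.5 pos [0.5685 0.1015 0.1333] yaw 5.3 grip 0.248 F [-0.6  0.9 -0.8] q [-0.4   0.3   0.17  1.72 -0.06  1.12  1.45]
 rotvec [-0.003  0.002 -0.001]  shift cur axes mm [  3.6 185.9  53.2]  shift AFTER rot mm [  3.3 185.7  53.6]  dist 193
```

View pics/y4w.png

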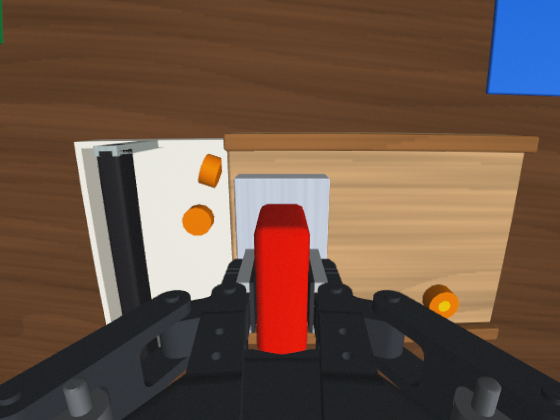

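View pics/y4.png

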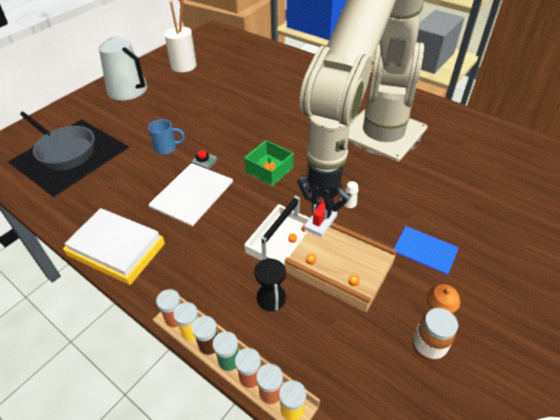

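```bash
python3 -m handwheel '0 30 8 -0.003 0 0 0;0 31 9 0 0 0 0;0 31 9 0 0 0 0;0 31 9 0 0 0 0;0 31 9 0 0 0 0;0 31 9 0 0 0 0;0 0 0 0 0 0 0;0 0 0 0 0 0 0'; python3 go.py 0.6044 0.2915 0.0685 5.4; python3 - <<'E'
from h import *
shot('wrist','y5w.png')
E
```

```text
clock: 43.45
position: [0.6032, 0.2894, 0.1312]
ee_rot: [-0.034, 0.707, 0.033, 0.706]
ft_force: [0.9, -1.3, -1.6]
grip_width: 0.252
t43.5 pos [0.6032 0.2894 0.1312] yaw 5.4 grip 0.252 F [ 0.9 -1.3 -1.6] q [-0.59  0.49  0.11  1.46 -0.05  1.2   1.18]
 rotvec [-0.    -0.001  0.001]  shift cur axes mm [62.7  2.1  1.4]  shift AFTER rot mm [62.7  2.   1.4]  dist 63
```

View pics/y5w.png

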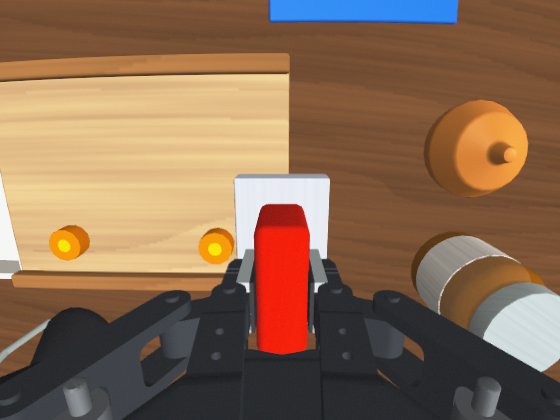

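```bash
python3 -m handwheel '30 4 1 0 0 0 0;20 0 0 0 0 0 0;8 0 0 0 0 0 0;0 0 0 0 0 0 0;0 0 0 0 0 0 0'; python3 -m handwheel '3 0 0 0 0 0 0;0 0 0 0 0 0 0;0 0 0 0 0 0 0';python3 go.py 0.6261 0.0626 0.068 5.4
```

```text
clock: 44.0
position: [0.6053, 0.2928, 0.0759]
ee_rot: [-0.032, 0.706, 0.033, 0.707]
ft_force: [0.2, -0.4, -0.9]
grip_width: 0.245
clock: 44.3
position: [0.6048, 0.2935, 0.0724]
ee_rot: [-0.033, 0.706, 0.033, 0.707]
ft_force: [-0.1, 0.1, -2.0]
grip_width: 0.248
t44.3 pos [0.6048 0.2935 0.0724] yaw 5.3 grip 0.248 F [-0.1  0.1 -2. ] q [-0.59  0.55  0.1   1.5  -0.06  1.09  1.18]
 rotvec [-0.001  0.002 -0.   ]  shift cur axes mm [   4.3 -231.9   -0.3]  shift AFTER rot mm [   4.4 -231.9   -0.5]  dist 232
```

```bash
python3 -m handwheel '4 0 0 0.001 0 0 0;0 0 0 0 0 0 0'; python3 go.py 0.6261 0.0626 0.068 5.4; python3 -m handwheel '0 -6 0 0 0 0 0;0 -10 0 0 0 0 0;0 -10 0 0 0 0 0;0 -10 0 0 0 0 0;0 -10 0 0 0 0 0;0 -10 0 0 0 0 0;0 -10 0 0 0 0 0;0 -10 0 0 0 0 0'; python3 -m handwheel '0 -10 0 0 0 0 0;0 -10 0 0 0 0 0;0 -10 0 0 0 0 0;0 -10 0 0 0 0 0;0 -10 0 0 0 0 0;0 -10 0 0 0 0 0;0 0 0 0 0 0 0'; python3 go.py 0.6261 0.0626 0.068 5.4; python3 - <<'E'
from h import *
shot('wrist','y6w.png');shot('side','y6s.png')
E
```

```text
clock: 44.5
position: [0.6045, 0.2934, 0.0675]
ee_rot: [-0.033, 0.706, 0.033, 0.707]
ft_force: [-0.5, 0.0, -1.1]
grip_width: 0.249
t44.5 pos [0.6045 0.2934 0.0675] yaw 5.3 grip 0.249 F [-0.5  0.  -1.1] q [-0.59  0.56  0.1   1.51 -0.06  1.08  1.18]
 rotvec [-0.002  0.001 -0.   ]  shift cur axes mm [  -0.5 -231.8    0.3]  shift AFTER rot mm [-5.000e-01 -2.318e+02 -2.000e-01]  dist 232
clock: 45.3
position: [0.6117, 0.2168, 0.0679]
ee_rot: [-0.032, 0.706, 0.033, 0.707]
ft_force: [0.1, 0.8, -0.9]
grip_width: 0.249
clock: 46.0
position: [0.6175, 0.1556, 0.0679]
ee_rot: [-0.032, 0.706, 0.031, 0.707]
ft_force: [0.5, 0.3, -1.9]
grip_width: 0.247
t46.0 pos [0.6175 0.1556 0.0679] yaw 5.1 grip 0.247 F [ 0.5  0.3 -1.9] q [-0.42  0.49  0.13  1.61 -0.07  1.05  1.39]
 rotvec [-0.004  0.001  0.001]  shift cur axes mm [ -0.  -93.4   0.2]  shift AFTER rot mm [ -0.1 -93.4  -0.2]  dist 93
```

View pics/y6w.png

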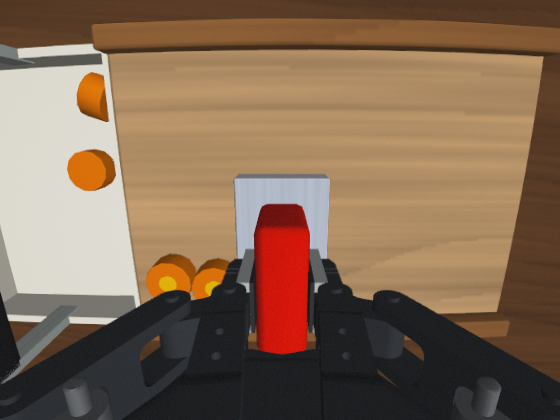

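View pics/y6s.png

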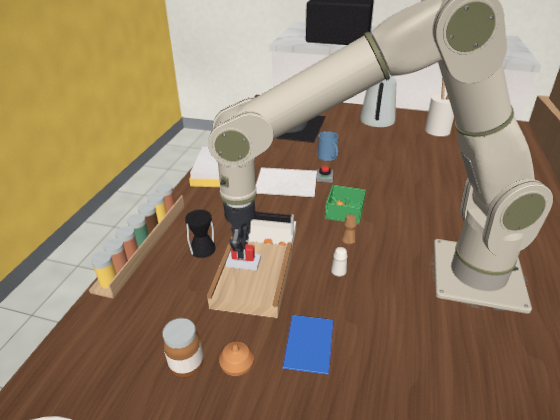

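```bash
python3 -m handwheel '0 -10 0 0.002 0 0 0;0 -10 0 0.002 0 0 0;0 -10 0 0 0 0 0;0 -10 0 0 0 0 0;0 -10 0 0 0 0 0;0 0 0 0 0 0 0'; python3 -m handwheel '0 -10 0 0.001 0 0 0;0 -10 0 0 0 0 0;0 -10 0 0 0 0 0;0 -8 0 0 0 0 0;0 0 0 0 0 0 0;0 0 0 0 0 0 0'; python3 go.py 0.6261 0.0626 0.068 5.4; python3 - <<'E'
from h import *
shot('wrist','y7w.png');shot('side','y7s.png')
E
```

```text
clock: 46.7
position: [0.6219, 0.1056, 0.0679]
ee_rot: [-0.031, 0.706, 0.03, 0.707]
ft_force: [0.2, -0.8, -1.0]
grip_width: 0.25
clock: 47.3
position: [0.6249, 0.0703, 0.0679]
ee_rot: [-0.031, 0.706, 0.031, 0.707]
ft_force: [0.1, 0.1, -1.0]
grip_width: 0.25
t47.3 pos [0.6249 0.0703 0.0679] yaw 5.0 grip 0.250 F [ 0.1  0.1 -1. ] q [-0.31  0.47  0.16  1.64 -0.08  1.04  1.53]
 rotvec [-0.007  0.001 -0.   ]  shift cur axes mm [-0.1 -7.8  0.5]  shift AFTER rot mm [-0.1 -7.8  0.4]  dist 8
```

View pics/y7w.png

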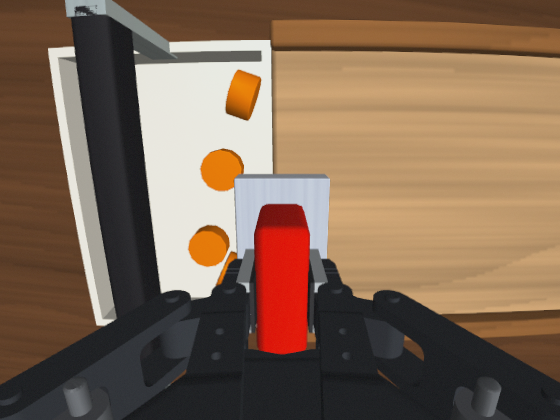

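```bash
python3 -m handwheel '0 -8 0 -0.006 0 0 0;0 0 0 0 0 0 0;0 0 0 0 0 0 0;0 20 0 0 0 0 0;-30 15 0 0 0 0 0;-40 15 0 0 0 0 0;0 0 0 0 0 0 0;0 0 0 0 0 0 0'; python3 go.py 0.6 0.2 0.14 5.4; python3 - <<'E'
from fit import *
shot('wrist','y8w.png');shot('side','y8s.png');d=shot('scene','y8.png')
p=pts([d],(.48,.75,-.12,.08),(.09,.105));print('handle',*rect(p))
E
```

```text
clock: 48.2
position: [0.6213, 0.1127, 0.1387]
ee_rot: [-0.033, 0.705, 0.034, 0.707]
ft_force: [0.3, -0.4, -2.1]
grip_width: 0.245
t48.2 pos [0.6213 0.1127 0.1387] yaw 5.4 grip 0.245 F [ 0.3 -0.4 -2.1] q [-0.37  0.41  0.15  1.57 -0.07  1.17  1.46]
 rotvec [-0.     0.003 -0.001]  shift cur axes mm [ -1.3  88.9 -13. ]  shift AFTER rot mm [ -1.3  88.9 -13. ]  dist 90
handle 5.0 [0.62092762 0.00733022] (np.float64(0.13934200885434744), np.float64(0.014873404641844487)) 256
```

View pics/y8w.png

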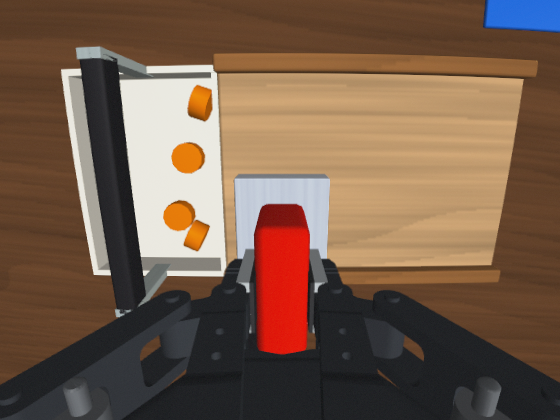

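View pics/y8.png

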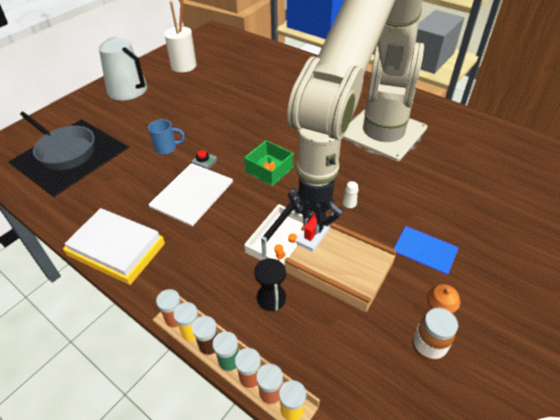

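All four rounds are in the tray, two of them on edge. Returning the scraper to the mat.

```bash
python3 go.py 0.3997 0.334 0.14 5.4; python3 -m handwheel '0 20 -24 0 0 0 0;0 20 -24 0 0 0 0;0 20 -24 0 0 0 0;0 20 -24 0 0 0 0;0 20 -24 0 0 0 0;0 20 -24 0 0 0 0;0 20 -24 0 0 0 0;0 20 -24 0 0 0 0';python3 -m handwheel '0 20 -24 0 0 0 0;0 20 -24 0 0 0 0;0 0 0 0 0 0 0;0 0 0 0 0 0 0';python3 go.py 0.3997 0.334 0.0315 5.4
```

```text
t48.4 pos [0.6202 0.1112 0.1364] yaw 5.3 grip 0.249 F [ 0.6  0.1 -1.4] q [-0.37  0.41  0.15  1.57 -0.07  1.17  1.46]
 rotvec [-0.002 -0.001  0.001]  shift cur axes mm [  -3.5  242.1 -199. ]  shift AFTER rot mm [  -3.6  242.5 -198.5]  dist 313
clock: 49.15
position: [0.4134, 0.2533, 0.1366]
ee_rot: [-0.033, 0.706, 0.032, 0.706]
ft_force: [-0.2, 0.8, -1.5]
grip_width: 0.248
clock: 49.55
position: [0.3631, 0.2884, 0.137]
ee_rot: [-0.033, 0.706, 0.033, 0.706]
ft_force: [0.4, 0.6, -2.2]
grip_width: 0.244
t49.5 pos [0.3631 0.2884 0.137 ] yaw 5.4 grip 0.244 F [ 0.4  0.6 -2.2] q [-0.72  0.06 -0.05  1.99  0.    1.09  0.89]
 rotvec [-0.     0.     0.001]  shift cur axes mm [105.4  42.   40.7]  shift AFTER rot mm [105.5  41.9  40.8]  dist 121
```

```bash
python3 -m handwheel '0 21 20 0 0 0 0;0 21 21 0 0 0 0;0 0 0 0 0 0 0;30 0 0 0 0 0 0;30 0 0 0 0 0 0;20 0 0 0 0 0 0;0 0 0 0 0 0 0;0 0 0 0 0 0 0';python3 go.py 0.3997 0.334 0.0315 5.4
```

```text
clock: 50.35
position: [0.4009, 0.3337, 0.0578]
ee_rot: [-0.033, 0.706, 0.032, 0.707]
ft_force: [0.3, 0.3, -0.8]
grip_width: 0.245
t50.4 pos [0.4009 0.3337 0.0578] yaw 5.3 grip 0.245 F [ 0.3  0.3 -0.8] q [-0.74  0.28 -0.05  1.92  0.02  0.94  0.87]
 rotvec [-0.003  0.001  0.001]  shift cur axes mm [26.3  0.5 -1.2]  shift AFTER rot mm [26.3  0.5 -1.2]  dist 26
```

```bash
python3 -m handwheel '12 0 -1 0 0 0 0;8 0 0 0 0 0 0;4 0 0 0 0 0 0;0 0 0 0 0 0 0';python3 -m handwheel '2 0 0 0 0 0 0;1 0 0 0 0 0 0;0 0 0 0 0 0 0'
```

```text
clock: 50.75
position: [0.3991, 0.3342, 0.0331]
ee_rot: [-0.033, 0.706, 0.033, 0.706]
ft_force: [-0.4, 0.4, -1.6]
grip_width: 0.247
clock: 51.05
position: [0.3995, 0.3347, 0.0313]
ee_rot: [-0.033, 0.706, 0.033, 0.707]
ft_force: [-1.5, -1.8, 2.4]
grip_width: 0.244
```

Landed (2.4 N). Releasing it and rising.

```bash
python3 -m handwheel '0 0 0 0 0 0 35;0 0 0 0 0 0 50;0 0 0 0 0 0 50;0 0 0 0 0 0 50;-25 0 0 0 0 0 50;-40 0 0 0 0 0 50;-45 0 0 0 0 0 50;-45 0 0 0 0 0 50'; python3 -m handwheel '0 0 0 0 0 0 50;0 0 0 0 0 0 50'; python3 go.py 0.6055 0.0035 0.19 5.4; python3 - <<'E'
from fit import *
n='wrist';d=shot('wrist','z1.png')
p=pts([d],(.3,.46,.23,.45),(.05,.065));print(n,'grip',*rect(p))
p=pts([d],(.3,.46,.23,.45),(.012,.022));print(n,'foot',*rect(p))
P=cloud(d);c=d['color'].astype(int)
m=(c[...,0]>150)&(c[...,2]<90)&(P[...,2]>-.01)&(P[...,2]<.012)&(d['depth']>0);p=P[m];print('mat',*rect(p),p[:,2].mean())
for n in ['scene','side']:
    d=shot(n,'z1%s.png'%n)
    p=pts([d],(.48,.75,-.12,.08),(.09,.105));print(n,'handle',*rect(p))
E
```

```text
clock: 51.85
position: [0.3989, 0.3341, 0.1873]
ee_rot: [-0.033, 0.706, 0.033, 0.707]
ft_force: [0.8, 1.4, 0.3]
grip_width: 0.587
clock: 52.05
position: [0.3996, 0.3348, 0.1866]
ee_rot: [-0.032, 0.705, 0.034, 0.707]
ft_force: [0.5, -0.2, -0.4]
grip_width: 0.584
t52.0 pos [0.3996 0.3348 0.1866] yaw 5.3 grip 0.584 F [ 0.5 -0.2 -0.4] q [-0.74  0.14 -0.05  1.8   0.01  1.21  0.87]
 rotvec [-0.001  0.003 -0.002]  shift cur axes mm [  -3.5 -349.   174.2]  shift AFTER rot mm [  -3.4 -349.2  173.8]  dist 390
wrist grip 6.0 [0.39905886 0.33376052] (np.float64(0.058394916458986146), np.float64(0.021601613447964407)) 1635
wrist foot 5.5 [0.39925383 0.33391793] (np.float64(0.08303401340848371), np.float64(0.04761569741002486)) 2223
mat 5.5 [0.3995762  0.33380078] (np.float64(0.0975038738523864), np.float64(0.1471438370912662)) 8802 0.0037784513207121686
scene handle 5.5 [0.60510311 0.00551678] (np.float64(0.1701523379517187), np.float64(0.014711607839771587)) 300
side handle 5.5 [0.60555633 0.00756909] (np.float64(0.1674888343113503), np.float64(0.017897631234806276)) 226
```

View pics/z1.png

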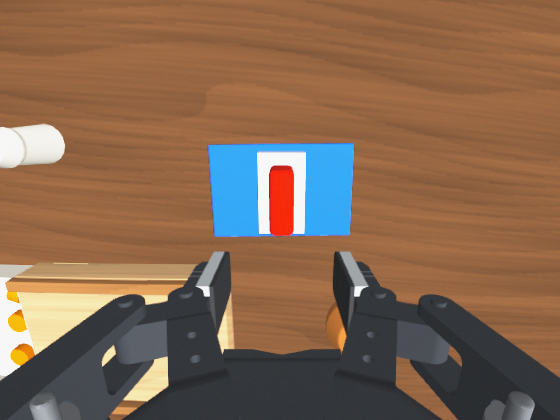

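View pics/z1scene.png

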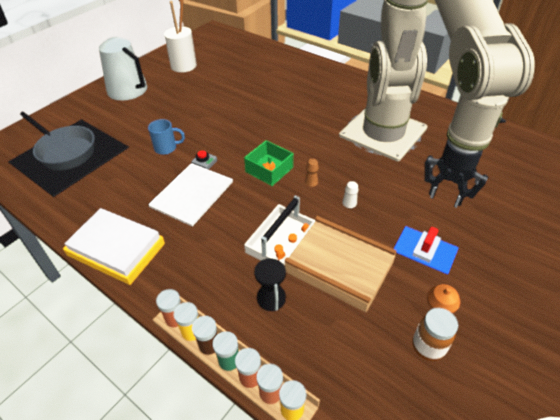

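The scraper is centred on the mat, at most about 1 mm off. Next is the tray.

```bash
python3 -m handwheel '0 -35 17 0 0 0 50;0 -35 17 0 0 0 50;0 -35 17 0 0 0 50;0 -35 17 0 0 0 50;0 -35 17 0 0 0 50;0 -35 18 0 0 0 50;0 -35 18 0 0 0 50;0 -35 18 0 0 0 50'; python3 -m handwheel '0 -35 18 0 0 0 50;0 -33 17 0 0 0 50;0 0 0 0 0 0 50;0 0 0 0 0 0 50'; python3 go.py 0.6055 0.003 0.0725 5.4; python3 - <<'E'
from fit import *
n='wrist';d=shot('wrist','z2.png')
p=pts([d],(.48,.75,-.12,.08),(.09,.105));print(n,'handle',*rect(p))
E
```

```text
clock: 53.0
position: [0.5637, 0.067, 0.1843]
ee_rot: [-0.033, 0.707, 0.033, 0.706]
ft_force: [0.7, 0.5, -0.2]
grip_width: 0.588
clock: 53.4
position: [0.6043, 0.0033, 0.1841]
ee_rot: [-0.032, 0.707, 0.032, 0.706]
ft_force: [0.3, 0.7, -0.5]
grip_width: 0.589
t53.4 pos [0.6043 0.0033 0.1841] yaw 5.2 grip 0.589 F [ 0.3  0.7 -0.5] q [-0.28  0.32  0.24  1.59 -0.08  1.24  1.64]
 rotvec [-0.003 -0.002  0.   ]  shift cur axes mm [111.6  -0.4   1.3]  shift AFTER rot mm [111.6  -0.5   1.1]  dist 112
wrist handle 5.5 [0.60530449 0.00284232] (np.float64(0.1674939236947176), np.float64(0.01378707985521449)) 3892
```

View pics/z2.png

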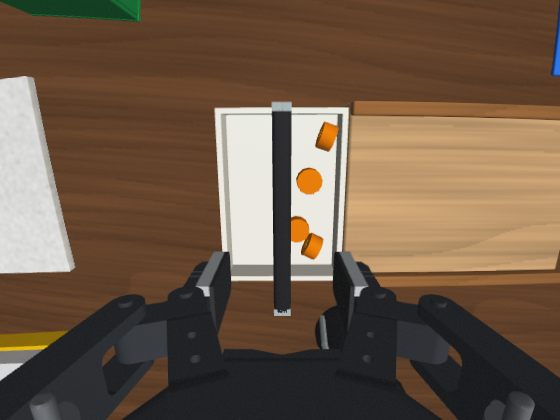

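```bash
python3 -m handwheel '35 0 1 0 0 0 50;35 0 0 0 0 0 50;30 0 0 0 0 0 50;12 0 0 0 0 0 50;0 0 0 0 0 0 50'; python3 -m handwheel '0 0 0 0 0 0 0;0 0 0 0 0 0 0;0 0 0 0 0 0 0;0 0 0 0 0 0 0;0 0 0 0 0 0 0;0 0 0 0 0 0 0' 80; python3 -m handwheel '-5 -1 0 0 0 0 0;-10 0 0 0 0 0 0;-20 -3 0 0 0 0 0;-20 -5 0 0 0 0 0;-20 -5 0 0 0 0 0;-10 0 0 0 0 0 0;0 0 0 0 0 0 0;0 0 0 0 0 0 0'; python3 go.py 0.6215 -0.3225 0.16 7.5; python3 - <<'E'
from h import *
shot('scene','z3.png');shot('wrist','z3w.png')
E
```

```text
clock: 53.95
position: [0.6045, 0.0054, 0.0722]
ee_rot: [-0.033, 0.707, 0.034, 0.705]
ft_force: [0.5, -0.4, 0.2]
grip_width: 0.589
clock: 54.55
position: [0.6071, 0.0033, 0.0758]
ee_rot: [-0.033, 0.705, 0.032, 0.708]
ft_force: [-0.4, -2.6, 7.0]
grip_width: 0.144
clock: 55.35
position: [0.6067, -0.0091, 0.1581]
ee_rot: [-0.033, 0.706, 0.033, 0.706]
ft_force: [-0.8, 0.0, -5.8]
grip_width: 0.141
t55.4 pos [ 0.6067 -0.0091  0.1581] yaw 5.4 grip 0.141 F [-0.8  0.  -5.8] q [-0.26  0.34  0.25  1.62 -0.09  1.19  1.67]
 rotvec [-0.037  0.    -0.001]  shift cur axes mm [  -2.1 -313.4  -14.6]  shift AFTER rot mm [  -1.9 -312.7  -26.2]  dist 314
```

View pics/z3.png

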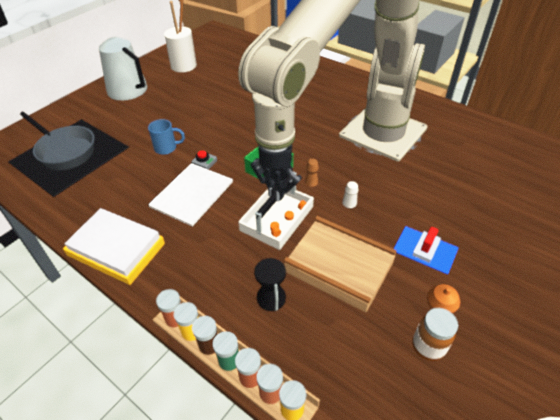

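View pics/z3w.png

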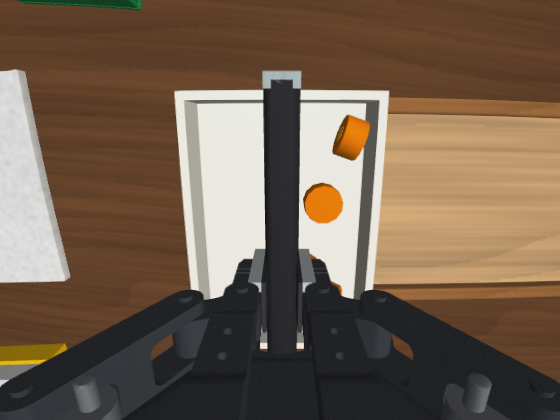

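Lifted level with all the rounds aboard. Carrying it smoothly to the scale.

```bash
python3 -m handwheel '0 -8 -1 -0.013 0 0 0;0 -14 -1 -0.012 0 0 0;0 -20 -2 -0.012 0 0 0;0 -24 -2 0 0 0 0;0 -26 -2 0 0 0 0;0 -26 -2 0 0 0 0;0 -26 -2 0 0 0 0;0 -26 -2 0 0 0 0'; python3 -m handwheel '0 -26 -2 0 0 0 0;0 -26 -2 0 0 0 0;0 -26 -2 0 0 0 0;0 -22 -2 0 0 0 0;0 -16 -2 0 0 0 0;0 -10 -1 0 0 0 0;0 0 0 0 0 0 0;0 0 0 0 0 0 0'; python3 go.py 0.6215 -0.3225 0.09 7.5
```

```text
clock: 56.25
position: [0.6139, -0.1818, 0.1581]
ee_rot: [-0.046, 0.706, 0.046, 0.706]
ft_force: [0.2, -0.1, -4.5]
grip_width: 0.146
clock: 57.05
position: [0.6202, -0.3054, 0.1585]
ee_rot: [-0.046, 0.705, 0.047, 0.706]
ft_force: [-0.3, 0.9, -4.4]
grip_width: 0.142
t57.0 pos [ 0.6202 -0.3054  0.1585] yaw 7.5 grip 0.142 F [-0.3  0.9 -4.4] q [ 0.15  0.53  0.35  1.37 -0.18  1.27  2.21]
 rotvec [ 0.     0.001 -0.001]  shift cur axes mm [ 68.5 -17.2  -1. ]  shift AFTER rot mm [ 68.5 -17.1  -0.9]  dist 71
```

```bash
python3 -m handwheel '0 -9 0 0 0 0 0;0 -8 -1 0 0 0 0;15 0 0 0 0 0 0;20 0 0 0 0 0 0;18 0 0 0 0 0 0;8 0 0 0 0 0 0;0 0 0 0 0 0 0;0 0 0 0 0 0 0'; python3 go.py 0.6215 -0.3225 0.088 7.5; python3 - <<'E'
from fit import *
n='wrist';d=shot('wrist','z4.png')
for n in ['scene','side']:
    d=shot(n,'z4%s.png'%n)
    p=pts([d],(.51,.75,-.42,-.22),(.045,.065));print(n,'wall',*rect(p),np.percentile(p[:,2],90))
E
```

```text
clock: 57.85
position: [0.6214, -0.3236, 0.0982]
ee_rot: [-0.046, 0.705, 0.046, 0.706]
ft_force: [-0.3, -0.8, -4.4]
grip_width: 0.144
t57.9 pos [ 0.6214 -0.3236  0.0982] yaw 7.5 grip 0.144 F [-0.3 -0.8 -4.4] q [ 0.19  0.6   0.34  1.4  -0.2   1.17  2.25]
 rotvec [-0.001  0.002  0.   ]  shift cur axes mm [10.2  1.1  0.2]  shift AFTER rot mm [10.2  1.1  0.2]  dist 10
scene wall 7.0 [ 0.62080549 -0.32114608] (np.float64(0.1713720637975596), np.float64(0.122325506046359)) 501 0.05711188188827532
side wall 7.0 [ 0.62093325 -0.31962463] (np.float64(0.17025655912922355), np.float64(0.12801743244393177)) 364 0.05574773408979976
```

View pics/z4.png

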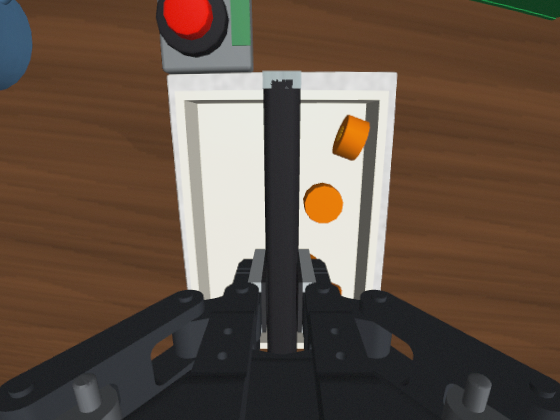

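```bash
python3 -m handwheel '4 1 0 0 0 0 0;3 0 0 0 0 0 0;0 0 0 0 0 0 0'; python3 -m handwheel '2 0 0 0 0 0 0;0 0 0 0 0 0 0';python3 -m handwheel '1.5 0 0 0 0 0 0;0 0 0 0 0 0 0'
```

```text
clock: 58.3
position: [0.6208, -0.3221, 0.0901]
ee_rot: [-0.046, 0.706, 0.046, 0.706]
ft_force: [-0.5, -0.6, -5.3]
grip_width: 0.145
clock: 58.5
position: [0.621, -0.3224, 0.0885]
ee_rot: [-0.046, 0.705, 0.046, 0.706]
ft_force: [0.1, 0.2, -5.3]
grip_width: 0.146
clock: 58.7
position: [0.6212, -0.3226, 0.0879]
ee_rot: [-0.046, 0.705, 0.046, 0.706]
ft_force: [-2.8, 0.5, 1.4]
grip_width: 0.147
```

Touched down at 0.0879. Releasing.

```bash
python3 -m handwheel '0 0 0 0 0 0 20;0 0 0 0 0 0 35;0 0 0 0 0 0 40;0 0 0 0 0 0 40;0 0 0 0 0 0 40;-20 0 0 0 0 0 40;-40 0 0 0 0 0 40;-45 0 0 0 0 0 40'; python3 -m handwheel '-40 0 0 0 0 0 40;0 0 0 0 0 0 40;0 0 0 0 0 0 40'; python3 - <<'E'
from fit import *
d=shot('wrist','f1.png')
for n,bb,z in [('handle',(.5,.75,-.43,-.22),(.1,.115)),('plat',(.51,.76,-.43,-.22),(.007,.0145))]: 
        p=pts([d],bb,z);print(n,*rect(p),p[:,2].mean(),p[:,2].max())
for n in ['scene','side']:
    d=shot(n,'f1%s.png'%n)
    p=pts([d],(.5,.75,-.43,-.22),(.1,.115));print(n,*rect(p))
    p=pts([d],(.3,.46,.23,.45),(.035,.065));print(n,'grip',*rect(p))
print(manip.get_obs()['position'])
E
```

```text
clock: 59.5
position: [0.6202, -0.322, 0.1922]
ee_rot: [-0.046, 0.706, 0.046, 0.705]
ft_force: [1.3, 0.3, 1.0]
grip_width: 0.464
clock: 59.8
position: [0.6213, -0.3227, 0.2332]
ee_rot: [-0.046, 0.705, 0.046, 0.707]
ft_force: [0.2, 0.4, -1.2]
grip_width: 0.473
handle 7.5 [ 0.61938251 -0.32339336] (np.float64(0.16731908295201886), np.float64(0.013726799900056541)) 2989 0.10839780835723625 0.11092143193269616
plat 8.0 [ 0.62256283 -0.32307491] (np.float64(0.2083621825910063), np.float64(0.15937217605323523)) 5534 0.011741021765724445 0.014497733992970163
scene 7.0 [ 0.61978469 -0.32008764] (np.float64(0.1717204865485608), np.float64(0.016318933169174377)) 261
scene grip 5.0 [0.40151759 0.33714541] (np.float64(0.06001954944202004), np.float64(0.021520331353406974)) 195
side 9.0 [ 0.62089513 -0.31688741] (np.float64(0.1668614390438084), np.float64(0.02104022384357468)) 166
side grip 3.5 [0.39905409 0.33835726] (np.float64(0.05859054989278667), np.float64(0.02255825478159551)) 402
[ 0.62039226 -0.32203977  0.23050311]
```

View pics/f1.png

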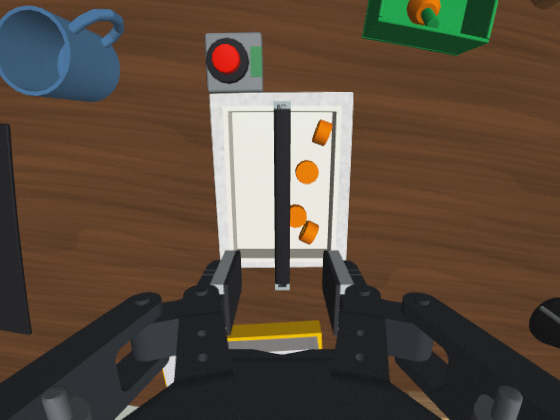

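View pics/f1scene.png

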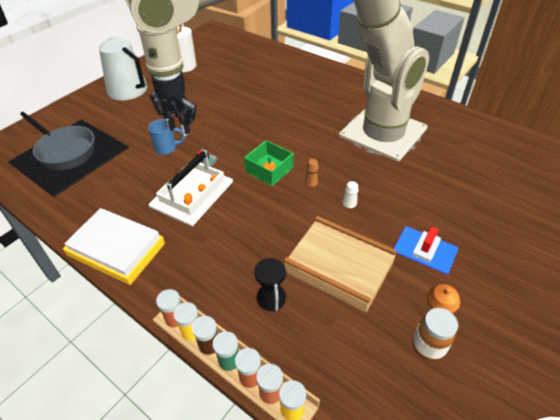

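The tray is on the scale about 3 mm off centre with all 4 rounds in it, the scraper is centred on its mat, both tops are in the waste box, and the bystanders are where they were. Handing in.

```bash
python3 -c "
from workcell import hand_in
print(hand_in())"
```

```text
the job is handed in; nothing more can be done
None
```

The job is finished and handed in at about 60 s of the 210 s allowed; hand-in gives no verdict.

**What I did:**
- Set the empty tray on the scale and pressed the tare button to its stop. About 4 N of spring force, then a hard stop, showed it was fully down.
- Brought the tray up until it touched the board's right-hand end.
- Dropped both carrot tops in the waste box.
- Pushed the four rounds into the tray in two passes with the scraper.
- Parked the scraper on its mat and carried the full tray back to the scale.

**Last checks:**
- **Tray:** about 3 mm from the platform's centre and within 1° of its direction by the wrist camera, standing flat. All four rounds are inside, two of them on edge.
- **Scraper:** upright, within 1 mm of the mat's centre when parked.
- **Tops and bystanders:** both tops seen in the waste box. The bystanders look unmoved in the pictures; I did not measure them again.
- **Gripper:** open, clear of everything.

**Disagreement between cameras:** the scene and side cameras read 3–5 mm more in y than the wrist camera. I used the wrist camera because it agreed with the arm. I saw no check fail and neither the tray nor the scraper get knocked.

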